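Dry the fly boxes: load the tray, fit the crank and wind it in

ROBOT

A 6-joint arm with a two-finger parallel gripper is mounted at the origin on the work surface. World frame = base frame: x ahead of the robot, y to its left, z up, the work surface at z = 0. Lengths are in mm, angles in rad, forces in N, time in s.
With the tool pointing down it reaches from about 350 to 975 mm from the base axis. Payload 7.1 kg.
Tool frame: the origin (TCP) lies at the very end of the fingers, on their centre line; the grasp point (between the pads) lies 19 mm behind it; z points along the fingers, y is the line along which they close (so a half turn about z gives the same grasp; the last joint's range is limited). The gripper opens to 88 mm and grips with 3 to 60 N. Pads are 20 mm wide; open, the fingers measure 115 mm over their backs; the gripper's body (75 mm by 178 mm) begins 61 mm behind the grasp point.
Start: joints at [-1.324, 0.423, 1.63, -0, 1.089, -0.019], TCP at [164.194, -603.03, 222.675] pointing down, gripper open.
Joint ranges: [-3, 3], [-0.9, 2.11], [0.09, 2.58], [-1.31, 4.45], [0.11, 2.69], [-2.54, 2.54]. Speed limits (rad/s): [2.39, 2.39, 3.01, 3.14, 3.14, 3.14].

INTERFACE

Orientations are given as a rotation vector (axis times angle).
In Python, from workcell import ctrl gives the robot as it stands. The module is installed in compiled form; this text tells all that it offers.
- The arm moves only by the shell command python3 -m inch 'ROWS'. ROWS is JSON, a list of rows, each a list of 7 numbers: the shift along the tool's x, y, z scaled (see below), then the turn, a rotation vector about the tool's x, y, z scaled (see below), then the closure, from -1 (fully open) to 1 (shut). In form: [[tx, ty, tz, wx, wy, wz, hand], ...]. A call has 1 to 10 rows; each row is the pose to reach, as a shift and turn from the pose commanded when the call began, along the tool's axes at that moment; what a row does not reach only later rows make up. The controller multiplies each number of a shift by 0.15 m and each number of a turn by pi/4 rad. A row lasts 1/8 s, in which the tool goes at most 62.5 mm and 10.7 degrees, less where a joint would pass 70% of its speed; a pose out of reach is approached as far as the arm can. A call with a number of a shift or a turn outside -1 to 1 is refused whole. A call with a gripper value outside its range is refused whole. The fingers move at their own pace and stop on an object; the grip force is fixed at half the most. Time passes only in rows, so rows that repeat a pose let the fingers close. It gives the time, the measured TCP pose, the force, the opening and the grip force at its end, in the units of the state.
- ctrl.get_obs(): the state, without advancing time (a new reading comes with each control period).
- ctrl.get_image(name): name is "scene" or "side" or "wrist"; returns the picture (480x640x3 uint8, red, green, blue); there is no depth.
- ctrl.camera_params(name): a dict with "vfov" (degrees; the focal length in pixels is half the picture's height over the tangent of half this angle, whatever the lens; pixels are square), "cx", "cy" (the principal point, pixels), "eye" and "attitude" of the camera in the world; the wrist camera has in their place "tool_from_camera" (4x4, takes a point from camera to tool coordinates, whose origin is the TCP and whose axes are the flange's). Camera axes: x right, y up, looking along -z (the intrinsics and any distortion apply to the point x, -y, -z); pixel columns grow to the right and rows downward; lengths in mm; the calibration is good to about 2 mm. A picture is of the moment at which its call begins: read the wrist's pose just before it. camera_params takes no time and is no camera call.
- ctrl.close_job(): hands the job in; it is judged then, once.
The state is a dict: "t": time; "qpos": joint angles; "qvel": joint speeds; "joint_torque": joint torques, N m; "ee_pos": TCP position; "orientation": TCP orientation; "ft_force": force on the tool from outside, world axes, zero at the start; "moment": the same for the moment, N m; "width": finger opening in mm; "grasp_force": force on a finger pad.
Only numpy, scipy, OpenCV 4.12 (cv2) and the standard library are available. Lean on these libraries where they do the work, as an engineer would, in place of code of your own. Each camera call takes 0.05 s, during which the arm holds its last target. There are 200 camera calls.

TASK

Lay all the damp fly boxes flat, side by side, in the pulled-out tray of the drying cabinet; their thin lids crack under a hard squeeze, so grip them gently. Then fit the loose crank over the square shaft and wind it clockwise until the tray is all the way in, and finally take the crank off and stand it back upright on its cork mat. Leave the reel, magnifier and forceps alone.

Things in the scene. Friction and masses are not known exactly. Their poses are not given: they have to be found in the camera images.
- cabinet: Fixed drying cabinet: low grey case with a clear top, top face 87 mm above the counter, with a green gearbox (100 x 96 mm, 76 mm high) on its right (-y) side. Origin on the counter under the centre of the fully pulled-out tray; x points into the cabinet, z up. Case from x = 75 to 233 mm, y = -138 to 138 mm. The shaft's axis is at x = 100, y = -190 mm.
- tray_floor (a point): Centre of the inner floor of the sliding aluminium tray, 20 mm above the counter; x points into the cabinet, y across, z up. Floor inside the lip: 138 mm (x) by 232 mm (y); the lip is 9 mm high, 6 mm thick. Pulled out, the tray lies in front of the case, open above. Self-locking: only turning the shaft moves it.
- tray (a joint): How far the tray has been wound in, m: near 0 is out (starts 0 to 0.010), 0.150 is all the way in against its stop.
- shaft_tip (a point): Top end of the upright square steel shaft on the gearbox, 112 mm above the counter. z up, x and y normal to the flats; turns with the shaft. 18 mm square for 24 mm above a collar at 80 mm, on which the fitted hub rests, then stepped (14, 10 mm) over the top 8 mm. All else within the crank's circle is lower than 90 mm.
- shaft (a joint): Angle of the square shaft, rad, growing clockwise seen from above (0 to 19); starts 0 to 1.2. One full turn (6.28) winds the tray in by 50 mm. Friction about 0.25 N m (3 to 4 N at the crank's knob); it stays where it is left.
- crank_hub (a point): Centre of the loose steel crank's hub (0.33 kg): a block 44 mm square, 46 mm high, with a 20.5 mm square hole right through along z. x points along the arm to the knob (arm 22 mm wide, 7 to 19 mm above this point); opposite, a counterweight reaches x = -42 mm. The y faces are free to grip. Starts upright on the mat. Fitted home it is 9 mm below shaft_tip.
- crank_knob (a point): Middle of the crank's red upright knob, diameter 26 mm, height 46 mm; it is 80 mm from the hub's axis and 43 mm above the hub's centre. It spins freely on its own upright axle, so it can be held firmly while winding.
- mat (a point): Cork mat 170 mm (x) by 150 mm (y), 4 mm thick, fixed to the counter; this point is the middle of its top face.
- box1_mid (a point): Centre of a slim green plastic fly box with a clear lid, 105 mm long (x), 45 mm wide (y), 40 mm high (z up), 0.1 kg; may be absent. Fragile: it cracks when squeezed hard; keep the grip below about 40 N on each finger (20 to 30 N holds it well).
- box2_mid (a point): Centre of a slim green plastic fly box with a clear lid, 105 mm long (x), 45 mm wide (y), 40 mm high (z up), 0.1 kg; may be absent. Fragile: it cracks when squeezed hard; keep the grip below about 40 N on each finger (20 to 30 N holds it well).
- box3_mid (a point): Centre of a slim green plastic fly box with a clear lid, 105 mm long (x), 45 mm wide (y), 40 mm high (z up), 0.1 kg; may be absent. Fragile: it cracks when squeezed hard; keep the grip below about 40 N on each finger (20 to 30 N holds it well).
- box1: The same fly box, origin at the centre of its underside (20 mm below box1_mid).
- box2: The same fly box, origin at the centre of its underside (20 mm below box2_mid).
- box3: The same fly box, origin at the centre of its underside (20 mm below box3_mid).
- reel: Bystander: aluminium fly reel, 84 mm diameter, 48 mm high, lying flat; origin under its centre.
- magnifier: Bystander: glass magnifier with a wooden handle, 140 mm long, lying flat, 8 mm high; origin under its lens, handle along its -x.
- forceps: Bystander: steel forceps lying flat, 165 mm long along x from -75 to +90 mm, 40 mm wide, 5 mm high.
There are look-alikes about, which are no part of the job. Leave any blue or red look-alike of the box2 alone.

How it is judged:
By the outcome, as a careful person would: the job done as asked, in the order asked, and still so for the second after the job is handed in, with the robot touching nothing.
Of box1, box2, box3 only 2 to 3 are there at a start; the rules pass over those that are not, and their reading is None.
At some moment in a run one of box1, box2, box3 may be knocked a few centimetres aside while the robot is not near it.
It also fails if it takes over 210 s, if anything falls off the work surface, if the arm or the gripper's body presses on something with over 40 N, if the wrist force passes 120 N, or if a joint passes its speed limit or range.

## Working session

There is one attempt and no reset: what is moved stays moved. The work goes in short steps, Python scripts to look and compute and a shell command to move; the robot and the scene stay as the last step left them, time stands still between calls to the robot, and variables do not carry over. Pictures are saved under pics/ and viewed, at most 14 in all, crops included, and the job is handed in when it is done.

```bash
mkdir -p pics
python3 - <<'E'
from workcell import ctrl
import cv2,json
for n in ("scene","side","wrist"):
    im=ctrl.get_image(n); cv2.imwrite(f"pics/{n}0.png",im[:,:,::-1]); print(n,ctrl.camera_params(n))
print(ctrl.get_obs())
E
```

```text
scene {'vfov': 55.86364774419831, 'cx': 321.2488955389745, 'cy': 243.73624331302716, 'eye': array([1255.64509484, -463.52150846,  641.79928331]), 'attitude': array([0.93580722, 0.49338139, 0.88379068])}
side {'vfov': 46.91227663363591, 'cx': 322.6950383288416, 'cy': 244.20202326168595, 'eye': array([461.03810009, 827.71691551, 966.29383028]), 'attitude': array([ 0.05279992, -1.06807544, -2.83605801])}
wrist {'vfov': 65.55493437530976, 'cx': 326.0959158714315, 'cy': 234.11279016580428, 'tool_from_camera': array([[-2.20340536e-04,  9.67809521e-01,  2.51683697e-01,
         6.84476982e+01],
       [ 9.99999131e-01,  5.40406141e-04, -1.20258033e-03,
        -1.40948204e-01],
       [-1.29988011e-03,  2.51683213e-01, -9.67808799e-01,
        -1.62119702e+02],
       [ 0.00000000e+00,  0.00000000e+00,  0.00000000e+00,
         1.00000000e+00]])}
{'t': 0.15, 'qpos': array([-1.32402114e+00,  4.23669471e-01,  1.63050718e+00, -3.01276121e-05,
        1.08863335e+00, -1.90268941e-02]), 'qvel': array([ 0.00229764, -0.00141553, -0.00204239, -0.00208717,  0.00171528,
        0.00076859]), 'joint_torque': array([ 5.97299550e-04, -5.44982064e+01, -2.73919237e+01,  6.43489184e-02,
        2.04318232e-02, -3.79088453e-05]), 'ee_pos': array([ 164.06912622, -602.62029044,  222.08053735]), 'orientation': array([-3.11269027e+00, -4.16154836e-01,  2.58824757e-04]), 'ft_force': array([-0.19348266,  0.22344776, -0.14240892]), 'moment': array([-0.01764921, -0.00061041,  0.00872578]), 'grasp_force': 0.0, 'width': 87.5856146874155}
```

View pics/scene0.png

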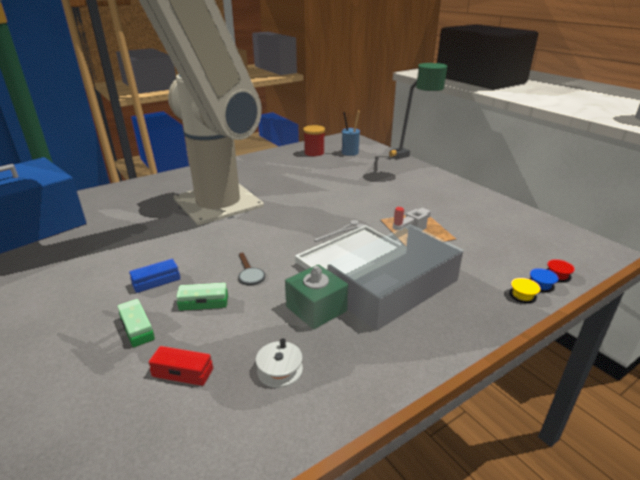

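View pics/side0.png

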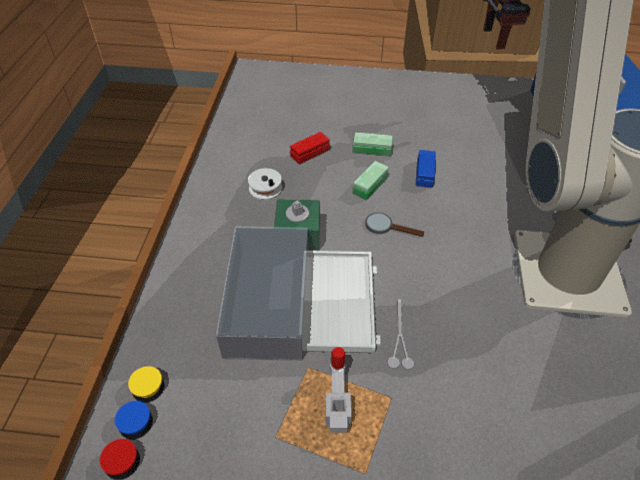

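Two green boxes are visible: scene (203,296) and (136,321), side (370,180) and (373,144). The tray is out at side (340,300), the crank stands on its mat at (338,410), and the shaft is at (297,208). There are blue and red look-alikes.

```bash
cat > h.py <<'E'
import numpy as np, cv2
from scipy.spatial.transform import Rotation as R
from workcell import ctrl
def cam(n,obs=None):
    p=ctrl.camera_params(n); f=240/np.tan(np.radians(p['vfov']/2))
    if n=='wrist':
        o=obs or ctrl.get_obs(); A=R.from_rotvec(o['orientation']).as_matrix(); T=p['tool_from_camera']
        return f,p['cx'],p['cy'],A@T[:3,3]+o['ee_pos'],A@T[:3,:3]
    return f,p['cx'],p['cy'],p['eye'],R.from_rotvec(p['attitude']).as_matrix()
def ray(c,uv,z):
    f,cx,cy,e,A=c; uv=np.atleast_2d(np.asarray(uv,float))
    d=np.c_[(uv[:,0]-cx)/f,-(uv[:,1]-cy)/f,-np.ones(len(uv))]@A.T
    return e+d*((z-e[2])/d[:,2])[:,None]
def proj(c,P):
    f,cx,cy,e,A=c; q=(np.atleast_2d(P)-e)@A
    return np.c_[cx-f*q[:,0]/q[:,2],cy+f*q[:,1]/q[:,2]]
def tri(c1,u1,c2,u2):
    M=[];b=[]
    for c,u in((c1,u1),(c2,u2)):
        d=ray(c,u,0)[0]-c[3]; d/=np.linalg.norm(d); P=np.eye(3)-np.outer(d,d); M.append(P);b.append(P@c[3])
    M=np.vstack(M);b=np.hstack(b); x=np.linalg.lstsq(M,b,rcond=None)[0]
    return x,np.linalg.norm(M@x-b)
def blobs(im,lo,hi,amin):
    m=cv2.inRange(cv2.cvtColor(im,cv2.COLOR_RGB2HSV),lo,hi); m=cv2.morphologyEx(m,cv2.MORPH_OPEN,np.ones((3,3)))
    cs,_=cv2.findContours(m,cv2.RETR_EXTERNAL,cv2.CHAIN_APPROX_NONE)
    return [c for c in sorted(cs,key=cv2.contourArea,reverse=True) if cv2.contourArea(c)>amin]
def yaw():   # world angle of tool y axis, deg, and tool x axis
    A=R.from_rotvec(ctrl.get_obs()['orientation']).as_matrix()
    return [round(float(np.degrees(np.arctan2(A[1,k],A[0,k]))),2) for k in(0,1)]
def go(xyz,tx_deg,say=True):
    """shift and turn (units of the moves) to a tool-down pose with tool x axis at world angle tx_deg"""
    o=ctrl.get_obs(); A=R.from_rotvec(o['orientation']); a=np.radians(tx_deg)
    B=R.from_matrix(np.array([[np.cos(a),np.sin(a),0],[np.sin(a),-np.cos(a),0],[0,0,-1.]]))
    s=A.inv().apply(np.array(xyz)-o['ee_pos'])/150; w=(A.inv()*B).as_rotvec()/(np.pi/4)
    print('shift',s.round(3),'turn',w.round(3)); return s,w
def snap(n,name):
    o=ctrl.get_obs(); c=cam(n,o); im=ctrl.get_image(n); cv2.imwrite('pics/'+name,im[:,:,::-1]); return c,im
E
python3 - <<'E'
from h import *
for n in('scene','side'):
    c=cam(n); im=cv2.imread(f'pics/{n}0.png')[:,:,::-1].copy()
    print(n,'base px',proj(c,[0,0,0]))
    for nm,lo,hi,z in(('green',(45,60,90),(80,255,255),25),('darkgreen',(60,60,20),(90,255,110),40),('red',(0,150,80),(6,255,255),60),('mat',(8,90,90),(20,255,255),4)):
        for k in blobs(im,lo,hi,60)[:5]:
            r=cv2.minAreaRect(k); print(nm,cv2.contourArea(k),np.round(r[0]),np.round(r[1]),ray(c,r[0],z)[0].round())
print(tri(cam('scene'),(203,296),cam('side'),(370,180)),tri(cam('scene'),(136,321),cam('side'),(373,144)),'knob',tri(cam('scene'),(399,215),cam('side'),(338,357)),'shaft',tri(cam('scene'),(316,272),cam('side'),(297,206)))
s=cam('side')
print('tray corners',ray(s,[(314,252),(373,254),(377,349),(308,350)],29).round(), 'case top',ray(s,[(236,228),(308,229),(303,335),(220,335)],87).round(),'mat',ray(s,[(315,371),(391,396),(366,467),(278,434)],4).round())
E
```

```text
scene base px [[219.00077004 201.91177471]]
green 719.0 [317. 283.] [34. 52.] [561.  -2.  25.]
green 216.5 [141. 335.] [13. 25.] [ 510. -382.   25.]
green 115.5 [218. 296.] [14. 19.] [ 480. -208.   25.]
green 95.0 [187. 300.] [ 8. 22.] [ 457. -268.   25.]
green 82.0 [432.  65.] [ 4. 25.] [-1170.  2175.    25.]
darkgreen 2224.0 [19. 93.] [141.  20.] [-1817.  -395.    40.]
darkgreen 577.0 [333. 304.] [23. 41.] [660. -27.  40.]
darkgreen 555.5 [432.  77.] [24. 30.] [-825. 1808.   40.]
darkgreen 375.5 [202. 304.] [10. 49.] [ 505. -253.   40.]
darkgreen 139.5 [142. 340.] [ 7. 24.] [ 543. -386.   40.]
red 1695.0 [180. 365.] [62. 32.] [ 666. -352.   60.]
red 305.0 [313. 144.] [19. 18.] [-141.  452.   60.]
red 279.0 [561. 266.] [25. 16.] [861. 464.  60.]
mat 10682.5 [538.  44.] [ 89. 202.] [-1428.  3863.     4.]
mat 9099.5 [552. 427.] [104. 174.] [1079.  111.    4.]
mat 4766.5 [352.  77.] [ 88. 123.] [-1248.  1501.     4.]
mat 4662.0 [471. 377.] [ 21. 410.] [935.  86.   4.]
mat 4028.0 [498. 411.] [ 57. 114.] [1010.   66.    4.]
side base px [[567.63047445 271.67397411]]
green 724.0 [297. 215
[... 733 characters left out ...]
at 596.0 [31. 75.] [14. 63.] [1543. -601.    4.]
mat 591.0 [632.  34.] [67. 13.] [ -411. -1117.     4.]
(array([ 455.65834619, -231.38444616,   18.12472313]), np.float64(2.7513071893472234)) (array([ 456.47530081, -376.70915102,   18.27404205]), np.float64(2.261652559532766)) knob (array([486.12953584, 315.74180051,  71.49081163]), np.float64(0.9294337754991778)) shaft (array([612.604196  , -36.08162476,  97.54629188]), np.float64(1.5141136657076744))
tray corners [[567.  36.  29.]
 [436.  26.  29.]
 [415. 266.  29.]
 [547. 284.  29.]] case top [[736.  37.  87.]
 [581.  21.  87.]
 [555. 287.  87.]
 [707. 305.  87.]] mat [[530. 313.   4.]
 [382. 348.   4.]
 [420. 483.   4.]
 [579. 444.   4.]]
```

View pics/wrist0.png

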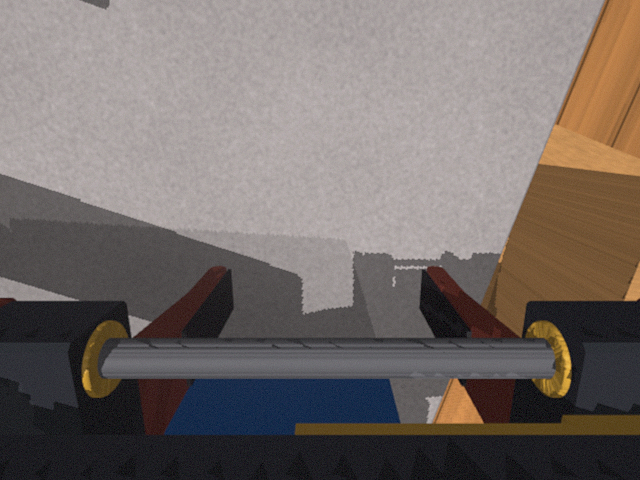

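Run:
```python
from h import *
print(yaw()); go((370,-310,300),0)
```

```text
[15.23, -74.77]
shift [ 1.837 -1.522 -0.518] turn [-0.002  0.     0.338]
```

```bash
python3 -m inch '[[0.3,-0.25,-0.2,0,0,0.1,-1],[0.6,-0.5,-0.3,0,0,0.2,-1],[0.9,-0.75,-0.4,0,0,0.3,-1],[0.92,-0.76,-0.52,0,0,0.338,-1]]'
python3 - <<'E'
from h import *
go((370,-310,300),0)
E
```

```text
t: 0.65
ee_pos: [268.8, -453.5, 300.9]
orientation: [-3.14, -0.004, 0.001]
ft_force: [0.5, -0.0, -0.4]
width: 88.1
grasp_force: 0.0
shift [ 0.677 -0.955  0.007] turn [-0.002  0.     0.003]
```

```bash
python3 -m inch '[[0.22,-0.3,0,0,0,0,-1],[0.45,-0.6,0,0,0,0,-1],[0.677,-0.955,0.007,0,0,0.003,-1],[0.677,-0.955,0.007,0,0,0.003,-1]]'
python3 - <<'E'
from h import *
snap('wrist','w1.png'); print(ctrl.get_obs()['ee_pos'],yaw())
E
```

```text
t: 1.15
ee_pos: [370.3, -310.4, 299.5]
orientation: [-3.141, -0.005, 0.0]
ft_force: [0.6, -1.4, 0.0]
width: 87.8
grasp_force: 0.0
[ 369.63951346 -312.02160534  299.57859919] [0.11, -89.89]
```

View pics/w1.png

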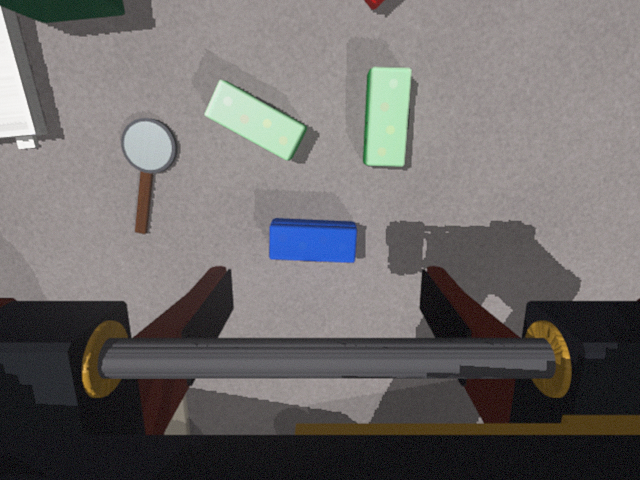

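The wrist view shows lid tops: box A at about (256,120), box B at about (388,116). The blue look-alike is at (313,241) and the magnifier at (148,165).

```bash
cat >> h.py <<'E'
def boxes(c,im,z=40,lo=(45,50,150),hi=(75,200,255)):
    out=[]
    for k in blobs(im,lo,hi,400):
        r=cv2.minAreaRect(k); P=ray(c,cv2.boxPoints(r),z); e=[P[1]-P[0],P[2]-P[1]]; e.sort(key=np.linalg.norm)
        out.append((P.mean(0).round(1),[round(float(np.linalg.norm(v))) for v in e],round(float(np.degrees(np.arctan2(e[1][1],e[1][0])))%180,1)))
    return out
E
python3 - <<'E'
from h import *
c=cam('wrist'); im=cv2.imread('pics/w1.png')[:,:,::-1].copy()
for b in boxes(c,im): print(b)
E
```

```text
(array([ 454. , -377.8,   40. ]), [41, 94], 177.1)
```

Run:
```python
from h import *
c=cam('wrist'); im=cv2.imread('pics/w1.png')[:,:,::-1].copy(); h=cv2.cvtColor(im,cv2.COLOR_RGB2HSV)
print(h[120,240:275:6].tolist(),h[100,225],h[100:130:6,388].tolist(),h[158,388],h[120,366])
for lo in((40,35,120),(40,35,180)):
  for b in boxes(c,im,40,lo,(85,255,255)): print(lo,b)
```

```text
[[48, 29, 225], [37, 25, 218], [63, 33, 230], [63, 32, 231], [44, 40, 232], [54, 37, 230]] [ 62  15 234] [[62, 47, 232], [53, 43, 222], [64, 50, 229], [62, 49, 231], [65, 50, 228]] [ 64  53 230] [ 68 171 116]
(40, 35, 120) (array([ 458.3, -378.6,   40. ]), [44, 102], 178.7)
(40, 35, 120) (array([ 448.4, -247.6,   40. ]), [42, 73], 62.0)
(40, 35, 180) (array([ 458.8, -379.2,   40. ]), [41, 101], 178.3)
(40, 35, 180) (array([ 448.1, -247.1,   40. ]), [41, 71], 62.3)
```

```bash
sed -i 's/lo=(45,50,150),hi=(75,200,255)/lo=(30,10,195),hi=(85,120,255)/' h.py
python3 - <<'E'
from h import *
c=cam('wrist'); im=cv2.imread('pics/w1.png')[:,:,::-1].copy()
for b in boxes(c,im): print(b)
E
```

```text
(array([ 458.8, -379.4,   40. ]), [41, 101], 178.3)
(array([ 455.9, -233.7,   40. ]), [41, 101], 62.2)
```

Run:
```python
from h import *
go((456,-234,120),62.2)
```

```text
shift [ 0.577 -0.519  1.197] turn [-0.    0.   -1.38]
```

```bash
python3 -m inch '[[0.15,-0.15,0.25,0,0,-0.23,-1],[0.3,-0.3,0.5,0,0,-0.46,-1],[0.45,-0.45,0.7,0,0,-0.69,-1],[0.577,-0.519,0.8,0,0,-0.92,-1],[0.577,-0.519,0.8,0,0,-1,-1]]'; python3 -c "
from h import *
go((456,-234,120),62.2)"
```

```text
t: 1.82
ee_pos: [455.5, -236.3, 178.0]
orientation: [-2.9, -1.204, 0.003]
ft_force: [-0.3, 1.3, -0.3]
width: 87.8
grasp_force: 0.0
shift [ 0.014 -0.007  0.387] turn [-0.003  0.001 -0.38 ]
```

```bash
python3 -m inch '[[0.014,-0.007,0.2,0,0,-0.2,-1],[0.014,-0.007,0.39,0,0,-0.38,-1],[0.014,-0.007,0.7,0,0,-0.38,-1],[0.014,-0.007,1,0,0,-0.38,-1],[0.014,-0.007,1,0,0,-0.38,-1]]'; python3 -c "
from h import *
go((456,-234,8),62.2)"
```

```text
t: 2.45
ee_pos: [453.6, -233.7, 26.8]
orientation: [-2.689, -1.612, 0.006]
ft_force: [0.3, 0.4, 0.0]
width: 87.5
grasp_force: 0.0
shift [0.006 0.016 0.125] turn [-0.009  0.    -0.007]
```

```bash
python3 -m inch '[[0.01,0,0.12,0,0,0,-0.5],[0.01,0,0.12,0,0,0,-0.2],[0.01,0,0.12,0,0,0,-0.1],[0.01,0,0.12,0,0,0,0],[0.01,0,0.12,0,0,0,1],[0.01,0,0.12,0,0,0,1],[0.01,0,0.12,0,0,0,1]]'
```

```text
t: 3.32
ee_pos: [457.4, -232.4, 12.3]
orientation: [2.692, 1.617, 0.001]
ft_force: [-0.7, 0.2, 7.2]
width: 44.9
grasp_force: 30.0
```

```bash
python3 -m inch '[[0,0,-0.3,0,0,0,1],[0,0,-0.7,0,0,0,1],[0,0,-1,0,0,0.2,1],[0,0,-1,0,0,0.4,1],[0,0,-1,0,0,0.6,1],[0,0,-1,0,0,0.8,1],[0,0,-1,0,0,1,1]]'; python3 -c "
from h import *
go((390,50,300),5.5)"
```

```text
t: 4.2
ee_pos: [456.9, -232.1, 161.7]
orientation: [-3.108, -0.456, 0.0]
ft_force: [-0.4, -0.1, -1.4]
width: 44.7
grasp_force: 30.0
shift [ 0.113 -1.929 -0.922] turn [-0.     0.     0.249]
```

```bash
python3 -m inch '[[0,-0.3,-0.2,0,0,0.12,1],[0,-0.65,-0.4,0,0,0.249,1],[0,-1,-0.7,0,0,0.249,1],[0,-1,-0.92,0,0,0.249,1]]';  python3 -c "
from h import *
go((390,50,300),5.5)"
```

```text
t: 4.7
ee_pos: [411.6, -86.5, 300.6]
orientation: [-3.137, -0.163, 0.001]
ft_force: [0.7, -1.0, -1.2]
width: 44.7
grasp_force: 30.0
shift [-0.049 -0.92   0.005] turn [-0.001  0.001  0.01 ]
```

```bash
python3 -m inch '[[-0.02,-0.3,0,0,0,0.01,1],[-0.03,-0.62,0,0,0,0.01,1],[-0.049,-0.92,0,0,0,0.01,1],[-0.049,-0.92,0,0,0,0.01,1]]';  python3 -c "
from h import *
snap('wrist','w2.png')"
```

```text
t: 5.2
ee_pos: [391.1, 49.8, 299.6]
orientation: [-3.137, -0.153, 0.0]
ft_force: [-0.8, 0.1, -0.9]
width: 44.8
grasp_force: 30.0
```

View pics/w2.png

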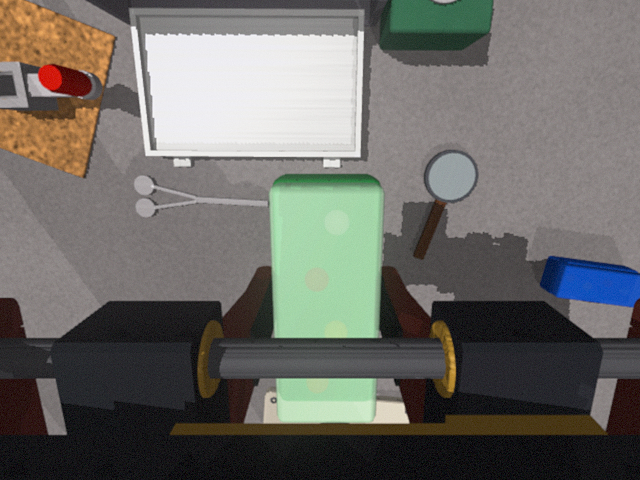

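The picture shows the empty tray with outer lip corners at about (133,10), (366,10), (361,157) and (148,156). The forceps lie in front of it and box A is held straight.

Run:
```python
from h import *
c=cam('wrist'); P=ray(c,[(133,10),(366,10),(361,157),(148,156)],29); print(P.round(1),P.mean(0).round(1))
for i in range(4):
    d=P[(i+1)%4]-P[i]; print(np.linalg.norm(d).round(1), np.degrees(np.arctan2(d[1],d[0])).round(1))
P=ray(c,[(146,32),(359,32),(357,150),(156,150)],20);print(P.round(1),P.mean(0).round(1))
```

```text
[[567.6 266.3  29. ]
 [590.9  25.8  29. ]
 [441.9  13.1  29. ]
 [419.7 254.3  29. ]] [505.  139.9  29. ]
241.6 -84.5
149.6 -175.1
242.2 95.2
148.3 4.6
[[549.9 257.5  20. ]
 [572.   30.1  20. ]
 [449.   17.8  20. ]
 [426.6 249.1  20. ]] [499.4 138.6  20. ]
```

```bash
python3 -c "
from h import *
go((501,185,120),5.1);go((501,185,33),5.1)"
```

```text
shift [ 0.814 -0.835  1.197] turn [ 0.    -0.     0.009]
shift [ 0.814 -0.835  1.777] turn [ 0.    -0.     0.009]
```

```bash
python3 -m inch '[[0.2,-0.2,0,0,0,0.009,1],[0.45,-0.45,0.1,0,0,0.009,1],[0.7,-0.7,0.4,0,0,0.009,1],[0.814,-0.835,0.7,0,0,0.009,1],[0.814,-0.835,1,0,0,0.009,1],[0.814,-0.835,1,0,0,0.009,1]]'; python3 -c "
from h import *
go((501,185,33),5.1)"
```

```text
t: 6.0
ee_pos: [499.8, 181.9, 146.3]
orientation: [3.136, 0.134, -0.012]
ft_force: [0.3, -0.3, -0.0]
width: 44.7
grasp_force: 30.0
shift [ 0.016 -0.022  0.756] turn [ 0.003  0.01  -0.005]
```

```bash
python3 -m inch '[[0.01,-0.01,0.3,0,0,0,1],[0.01,-0.01,0.55,0,0,0,1],[0.01,-0.01,0.7,0,0,0,1],[0.01,-0.01,0.76,0,0,0,1],[0.01,-0.01,0.76,0,0,0,1]]'
```

```text
t: 6.62
ee_pos: [504.3, 185.1, 36.7]
orientation: [-3.138, -0.134, -0.002]
ft_force: [0.4, 0.1, -1.8]
width: 45.2
grasp_force: 30.0
```

```bash
python3 -m inch '[[0,0,0.015,0,0,0,1],[0,0,0.025,0,0,0,1],[0,0,0.025,0,0,0,1]]'; python3 -c "
from h import *
print(ctrl.get_obs()['ee_pos'])"
```

```text
t: 7.0
ee_pos: [503.6, 185.5, 32.3]
orientation: [-3.138, -0.135, -0.001]
ft_force: [0.1, -0.7, 1.1]
width: 44.7
grasp_force: 30.0
[503.63379028 185.53521728  32.34213149]
```

Slight contact, so I release and rise, then look along the tray.

```bash
python3 -m inch '[[0,0,0,0,0,0,-0.2],[0,0,0,0,0,0,-0.4],[0,0,0,0,0,0,-0.4],[0,0,-0.3,0,0,0,-0.4],[0,0,-0.6,0,0,0,-0.4],[0,0,-1,0,0,0,-1],[0,0,-1,0,0,0,-1]]'; python3 -c "
from h import *
c,im=snap('side','s1.png')
for b in boxes(c,im,60): print('tray',b)
for b in boxes(c,im,40): print('table',b)
go((459,-379,170),-1.7)"
```

```text
t: 7.88
ee_pos: [506.3, 186.4, 186.4]
orientation: [-3.136, -0.135, -0.014]
ft_force: [-0.1, 0.6, -0.7]
width: 78.2
grasp_force: 0.0
tray (array([502.6, 188.6,  60. ]), [42, 101], 4.5)
table (array([503.5, 174.5,  40. ]), [43, 104], 4.5)
shift [-0.626  3.726  0.085] turn [-0.002 -0.006  0.147]
```

```bash
python3 -m inch '[[-0.1,0.35,-0.1,0,0,0.05,-1],[-0.3,0.7,-0.1,0,0,0.1,-1],[-0.5,1,-0.2,0,0,0.147,-1],[-0.8,1,-0.3,0,0.006,0.147,-1],[-0.8,1,-0.4,0,0.006,0.147,-1]]'; python3 -c "
from h import *
go((385,-300,270),0)"
```

```text
t: 8.55
ee_pos: [392.2, 24.8, 240.0]
orientation: [3.141, -0.049, -0.002]
ft_force: [0.2, 0.3, -0.0]
width: 87.4
grasp_force: 0.0
shift [ 0.019  2.166 -0.2  ] turn [ 0.     0.002 -0.04 ]
```

```bash
python3 -m inch '[[0,0.35,-0.1,0,0,-0.04,-1],[0,0.7,-0.2,0,0,-0.04,-1],[0,1,-0.2,0,0,-0.04,-1],[0,1,-0.2,0,0,-0.04,-1]]';python3 -m inch '[[0,0.35,0,0,0,0,-1],[0,0.7,0,0,0,0,-1],[0,1,0,0,0,0,-1],[0,1,0,0,0,0,-1]]'; python3 -c "
from h import *
c,im=snap('wrist','w3.png')
for b in boxes(c,im,40): print(b)
go((459,-379,150),-1.7)"
```

```text
t: 9.05
ee_pos: [391.2, -126.3, 270.4]
orientation: [-3.141, 0.004, -0.004]
ft_force: [-0.1, 0.3, -0.4]
width: 88.2
grasp_force: 0.0
t: 9.55
ee_pos: [392.1, -275.2, 270.2]
orientation: [-3.14, 0.001, -0.004]
ft_force: [-0.4, 0.4, -0.6]
width: 87.8
grasp_force: 0.0
(array([ 459.7, -377.3,   40. ]), [41, 101], 178.4)
shift [0.446 0.704 0.8  ] turn [-0.003 -0.003  0.038]
```

```bash
python3 -m inch '[[0.25,0.3,0.2,0,0,0.038,-1],[0.451,0.69,0.4,0,0,0.038,-1],[0.451,0.69,0.7,0,0,0.038,-1],[0.451,0.69,1,0,0,0.038,-1],[0.451,0.69,1,0,0,0.038,-1]]'; python3 -c "
from h import *
go((459.5,-378,10),-1.6)"
```

```text
t: 10.22
ee_pos: [458.9, -373.7, 118.2]
orientation: [-3.135, 0.042, 0.004]
ft_force: [0.4, 0.7, 0.2]
width: 87.7
grasp_force: 0.0
shift [0.007 0.033 0.721] turn [-0.008  0.003  0.002]
```

```bash
python3 -m inch '[[0.003,0.02,0.35,0,0,0,-1],[0.003,0.02,0.65,0,0,0,-0.7],[0.003,0.02,0.72,0,0,0,-0.5],[0.003,0.02,0.72,0,0,0,-0.2],[0.003,0.02,0.72,0,0,0,-0.1],[0.003,0.02,0.72,0,0,0,0],[0.003,0.02,0.72,0,0,0,1],[0.003,0.02,0.72,0,0,0,1],[0.003,0.02,0.72,0,0,0,1]]'; python3 -c "
from h import *
print(ctrl.get_obs()['ee_pos'],ctrl.get_obs()['ft_force'])"
```

```text
t: 11.35
ee_pos: [462.8, -381.3, 16.0]
orientation: [3.14, -0.044, 0.011]
ft_force: [1.0, 2.0, 8.8]
width: 44.9
grasp_force: 30.0
[ 462.79423806 -381.28269039   16.02732372] [1.01763774 2.0409666  8.83429857]
```

```bash
python3 -m inch '[[0,0,-0.3,0,0,0,1],[0,0,-0.7,0,0,0,1],[0,-0.2,-1,0,0,-0.05,1],[0,-0.55,-1,0,0,-0.1,1],[0,-0.9,-1,0,0,-0.149,1],[0,-1,-1,0,0,-0.149,1]]'; python3 -m inch '[[0,-0.35,0,0,0,0,1],[0,-0.7,0,0,0,0,1],[0,-1,0,0,0,0,1],[0,-1,0,0,0,0,1]]'; python3 -c "
from h import *
go((509,95,120),5);go((509,95,37),5)"
```

```text
t: 12.1
ee_pos: [464.9, -228.4, 165.0]
orientation: [3.138, 0.143, 0.008]
ft_force: [0.3, 0.2, -1.6]
width: 45.1
grasp_force: 30.0
t: 12.6
ee_pos: [451.8, -79.7, 164.5]
orientation: [3.138, 0.144, 0.008]
ft_force: [0.3, -0.8, -0.4]
width: 45.0
grasp_force: 30.0
shift [ 0.485 -1.125  0.299] turn [ 0.    -0.006  0.006]
shift [ 0.482 -1.125  0.852] turn [ 0.    -0.006  0.006]
```

```bash
python3 -m inch '[[0.15,-0.35,0,0,0,0,1],[0.3,-0.7,0,0,0,0,1],[0.45,-1,0,0,0,0,1],[0.485,-1,0,0,0,0,1],[0.485,-1,0,0,0,0,1]]'; python3 -c "
from h import *
go((509,95,40),5)"
```

```text
t: 13.22
ee_pos: [511.7, 73.6, 164.4]
orientation: [3.138, 0.139, 0.008]
ft_force: [-0.9, 0.1, -2.6]
width: 44.7
grasp_force: 30.0
shift [-0.009 -0.144  0.829] turn [ 0.001 -0.006  0.002]
```

```bash
python3 -m inch '[[0,-0.135,0.1,0,0,0,1],[0,-0.135,0.4,0,0,0,1],[0,-0.135,0.65,0,0,0,1],[0,-0.135,0.78,0,0,0,1],[0,-0.135,0.83,0,0,0,1],[0,-0.135,0.83,0,0,0,1]]'; python3 -c "
from h import *
print(ctrl.get_obs()['ee_pos'],ctrl.get_obs()['ft_force'])"
```

```text
t: 13.98
ee_pos: [509.8, 93.7, 40.0]
orientation: [3.138, 0.138, 0.007]
ft_force: [-0.2, 0.7, -1.3]
width: 44.9
grasp_force: 30.0
[509.83548471  93.70879259  39.96958136] [-0.24475291  0.65366395 -1.32737812]
```

```bash
python3 -m inch '[[0,0,0.01,0,0,0,1],[0,0,0.02,0,0,0,1],[0,0,0.03,0,0,0,1],[0,0,0.03,0,0,0,1]]'
```

```text
t: 14.48
ee_pos: [510.2, 94.9, 36.0]
orientation: [3.138, 0.14, 0.009]
ft_force: [-1.6, 0.0, 4.8]
width: 44.6
grasp_force: 30.0
```

```bash
python3 -m inch '[[0,0,0,0,0,0,-0.2],[0,0,0,0,0,0,-0.4],[0,0,0,0,0,0,-0.4],[0,0,-0.3,0,0,0,-0.4],[0,0,-0.6,0,0,0,-0.4],[0,0,-1,0,0,0,-1],[-0.3,0,-1,0,0,0,-1],[-0.7,0,-1,0,0,0,-1],[-1,0,-1,0,0,0,-1],[-1,0,-1,0,0,0,-1]]'; python3 -c "
from h import *
c,im=snap('side','s2.png')
for b in boxes(c,im,60): print('tray',b)
c,im=snap('wrist','w4.png')
for b in boxes(c,im,60): print('wr',b)
"
```

```text
t: 15.72
ee_pos: [356.4, 81.0, 184.4]
orientation: [3.138, 0.141, 0.004]
ft_force: [1.0, 0.2, -0.2]
width: 87.9
grasp_force: 0.0
tray (array([502.7, 188. ,  60. ]), [43, 102], 4.7)
tray (array([506.7,  96.6,  60. ]), [43, 100], 6.9)
wr (array([487.4,  93.7,  60. ]), [40, 63], 6.2)
wr (array([482. , 184.1,  60. ]), [40, 59], 4.9)
```

View pics/w4.png

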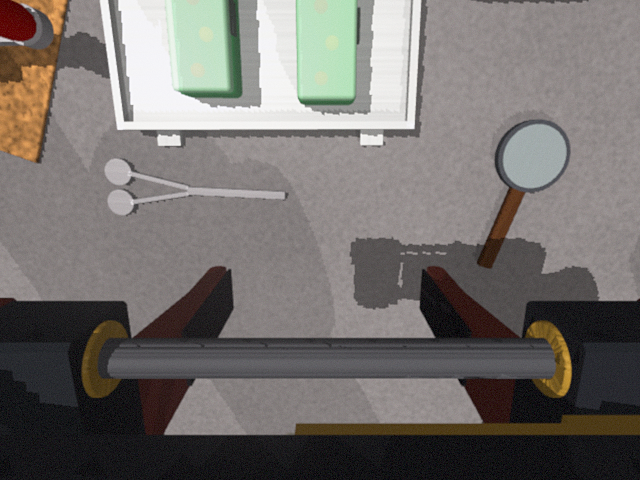

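Both boxes lie flat and parallel inside the tray, at about (205,50) and (326,50). Next is the shaft.

```bash
python3 -c "
from h import *
go((540,-40,250),5)"
```

```text
shift [ 1.122  0.914 -0.425] turn [ 0.    -0.008  0.003]
```

```bash
python3 -m inch '[[0.2,0.2,-0.2,0,0,0,-1],[0.5,0.5,-0.4,0,0,0,-1],[0.75,0.7,-0.425,0,-0.008,0,-1],[1,0.914,-0.425,0,-0.008,0,-1],[1,0.914,-0.425,0,-0.008,0,-1],[1,0.914,-0.425,0,-0.008,0,-1]]'; python3 -c "
from h import *
c,im=snap('wrist','w5.png'); print(c[3],yaw(),ctrl.get_obs()['ee_pos'])"
```

```text
t: 16.58
ee_pos: [521.0, -41.8, 248.5]
orientation: [-3.139, -0.139, 0.005]
ft_force: [-0.3, -0.3, -0.5]
width: 87.9
grasp_force: 0.0
[589.67949058 -35.63522493 410.40793407] [5.11, -84.89] [520.5625059  -41.41374118 248.61244104]
```

View pics/w5.png

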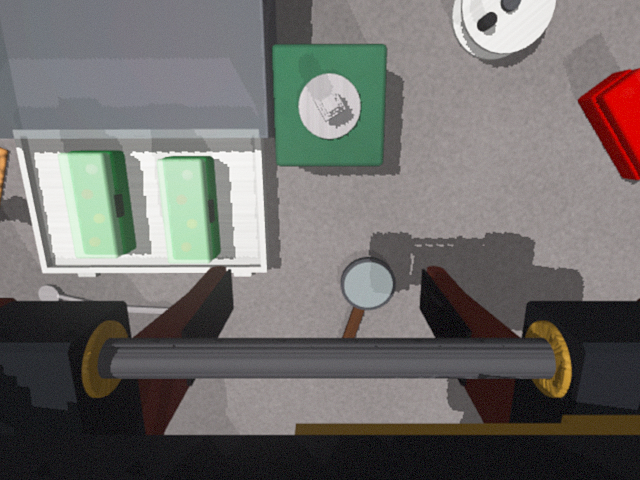

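```bash
python3 -c "
import cv2
im=cv2.imread('pics/w5.png')[65:145,285:375]; cv2.imwrite('pics/w5c.png',cv2.resize(im,None,fx=7,fy=7,interpolation=cv2.INTER_CUBIC))"
```

```text
(no output)
```

View pics/w5c.png

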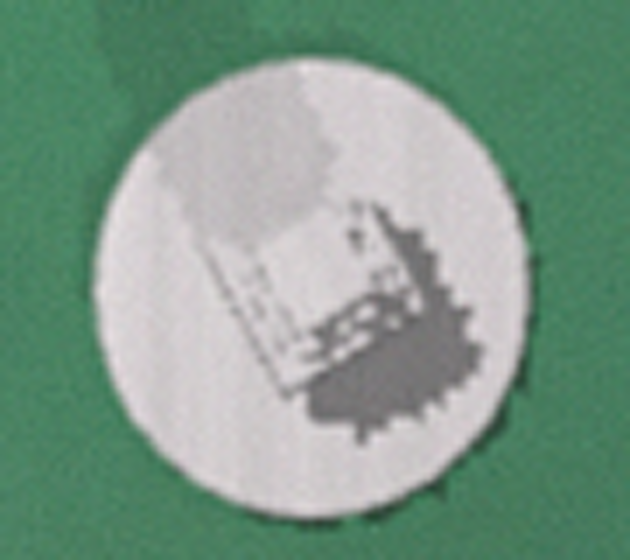

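The collar is a circle centred near crop (312,287). The square shaft shows its left edge from (205,245) to (285,385) and its bottom edge from (290,393) to (420,315).

Run:
```python
from h import *
c=cam('wrist'); im=cv2.imread('pics/w5.png')[:,:,::-1].copy()
hsv=cv2.cvtColor(im,cv2.COLOR_RGB2HSV); sub=np.zeros(im.shape[:2],np.uint8); sub[65:145,285:375]=(hsv[65:145,285:375,1]<60)*255
k=max(cv2.findContours(sub,cv2.RETR_EXTERNAL,cv2.CHAIN_APPROX_NONE)[0],key=cv2.contourArea)
P=ray(c,k[:,0].astype(float),80); el=cv2.fitEllipse(P[:,:2].astype(np.float32)); print('collar',el)
f=lambda u,v:(285+u/7,65+v/7)
E=lambda a,b,z:ray(c,[f(*a),f(*b)],z)
for z in(80,104):
  for a,b in(((205,245),(285,385)),((290,393),(420,315))):
    Q=E(a,b,z); d=Q[1]-Q[0]; n=np.array([-d[1],d[0]])/np.hypot(d[0],d[1]); print(z,np.degrees(np.arctan2(d[1],d[0])).round(1),'dist axis',(n@(np.array(el[0])-Q[0,:2])).round(1),np.hypot(d[0],d[1]).round(1))
print('gearbox top',ray(c,[(274,45),(385,45),(384,163),(278,163)],76).round(1))
print('case front/tray', ray(c,[(0,132),(267,136)],87).round(1))
o=np.array([el[0][0],el[0][1]]); print(proj(c,[[*o,104],[*o,112],[*o,80]]))
print('tray lip',ray(c,[(45,273),(266,270)],29).round(1))
```

```text
collar ((613.4586181640625, -35.93403244018555), (52.10928726196289, 52.26929473876953), 121.70553588867188)
80 -144.1 dist axis 8.1 18.7
80 -55.0 dist axis 9.1 18.1
104 -144.1 dist axis 8.6 17.3
104 -55.0 dist axis 9.9 16.7
gearbox top [[657.3  13.3  76. ]
 [665.4 -77.2  76. ]
 [570.9 -88.6  76. ]
 [562.5   4.7  76. ]]
case front/tray [[568.3 236.4  87. ]
 [584.9  13.9  87. ]]
[[329.40423706 104.08141768]
 [329.50680724 103.20510797]
 [329.12689985 106.45085184]]
tray lip [[418.7 256.   29. ]
 [443.4  16.9  29. ]]
```

```bash
python3 -c "
from h import *
go((430,330,290),50); s=cam('side'); print(ray(s,[(338,405)],50))"; python3 -m inch '[[-0.1,-0.35,0,0,0,-0.2,-1],[-0.2,-0.7,-0.1,0,0,-0.4,-1],[-0.3,-1,-0.2,0,0,-0.6,-1],[-0.4,-1,-0.28,0,0,-0.8,-1],[-0.4,-1,-0.28,0,0,-1,-1]]'; python3 -c "
from h import *
go((430,330,290),50)"
```

```text
shift [-0.382 -2.52  -0.274] turn [-0.002  0.004 -0.997]
[[477.98494108 398.6128785   50.        ]]
t: 17.25
ee_pos: [446.5, 103.6, 292.3]
orientation: [2.84, 1.342, -0.0]
ft_force: [-0.4, -0.6, -0.2]
width: 87.8
grasp_force: 0.0
shift [ 1.096 -1.043  0.015] turn [0.    0.    0.013]
```

```bash
python3 -m inch '[[0.25,-0.25,0,0,0,0,-1],[0.5,-0.5,0,0,0,0,-1],[0.75,-0.75,0,0,0,0,-1],[1,-1,0,0,0,0,-1],[1,-1,0,0,0,0,-1]]'; python3 -c "
from h import *
c,im=snap('wrist','w6.png'); print(yaw(),ctrl.get_obs()['ee_pos'])"
```

```text
t: 17.88
ee_pos: [427.5, 316.7, 291.2]
orientation: [-2.842, -1.337, 0.002]
ft_force: [-0.7, -0.1, -1.2]
width: 87.6
grasp_force: 0.0
[50.34, -39.66] [427.61969998 314.9193636  290.99462376]
```

View pics/w6.png

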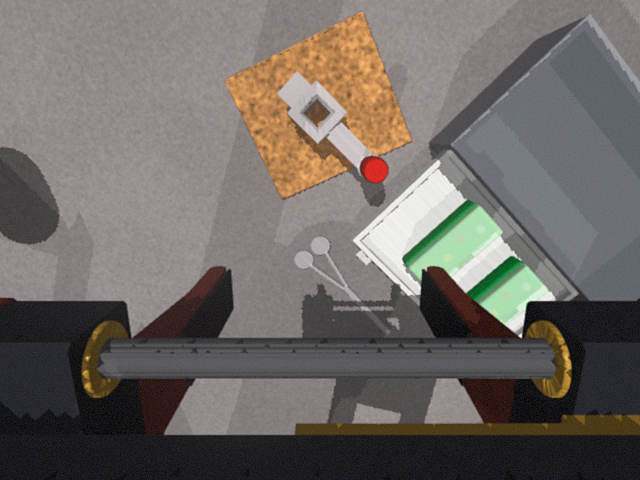

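The mat corners are (226,79), (362,13), (411,140) and (283,199). The hub's hole is at (318,110) and the red knob top at (374,169).

Run:
```python
from h import *
c=cam('wrist'); im=cv2.imread('pics/w6.png')[:,:,::-1].copy()
k=blobs(im,(0,170,120),(6,255,255),100)[0]; r=cv2.minEnclosingCircle(k); print(r)
kn=ray(c,r[0],93)[0]
# hole: dark-brown interior inside hub
g=cv2.cvtColor(im,cv2.COLOR_RGB2HSV)[90:132,295:342]; m=((g[:,:,1]>60)|(g[:,:,2]<120)).astype(np.uint8)*255
n,l,s,ce=cv2.connectedComponentsWithStats(m); 
i=l[20,23]; print('hole',s[i],ce[i]+[295,90])
kk=cv2.findContours((l==i).astype(np.uint8),cv2.RETR_EXTERNAL,cv2.CHAIN_APPROX_NONE)[0][0]; q=cv2.minAreaRect(kk); Q=ray(c,cv2.boxPoints(q)+[295,90],50)
print('hole rect',q,np.linalg.norm(np.diff(Q,axis=0),axis=1).round(1),Q.mean(0).round(1),[np.degrees(np.arctan2(*(Q[j+1]-Q[j])[[1,0]])).round(1) for j in(0,1)])
h=Q.mean(0); d=kn-h; print('knob',kn.round(1),'r',np.hypot(d[0],d[1]).round(1),'yaw',np.degrees(np.arctan2(d[1],d[0])).round(1))
M=ray(c,[(226,79),(362,13),(411,140),(283,199)],4); print('mat',M.round(1),M.mean(0).round(1))
```

```text
((374.0, 169.0), 13.601571083068848)
hole [  8   9  27  28 402] [316.08208955 112.09452736]
hole rect ((20.709434509277344, 21.316980361938477), (22.483200073242188, 19.903162002563477), 42.51044845581055) [19.9 22.4 20.1] [479.1 393.6  50. ] [np.float64(5.9), np.float64(-80.7)]
knob [487.4 315.3  93. ] r 78.8 yaw -83.9
mat [[424.7 487.4   4. ]
 [583.3 441.9   4. ]
 [545.1 301.2   4. ]
 [384.1 344.4   4. ]] [484.3 393.7   4. ]
```

```bash
python3 -c "
from h import *
go((479,394,150),96.5)"; python3 -m inch '[[0.2,-0.05,0,0,0,-0.23,-1],[0.4,-0.1,0.2,0,0,-0.46,-1],[0.6,-0.12,0.5,0,0,-0.69,-1],[0.623,-0.12,0.8,0,0,-0.92,-1],[0.623,-0.12,0.94,0,0,-1,-1],[0.623,-0.12,0.94,0,0,-1,-1]]'; python3 -c "
from h import *
go((479,394,16),96.5)"
```

```text
shift [ 0.626 -0.072  0.939] turn [-0.002  0.002 -1.026]
t: 18.68
ee_pos: [473.8, 394.7, 148.5]
orientation: [-2.121, -2.316, 0.009]
ft_force: [0.0, -0.8, -0.0]
width: 88.0
grasp_force: 0.0
shift [-0.005  0.038  0.883] turn [-0.007  0.004 -0.033]
```

```bash
python3 -m inch '[[0,0.038,0.2,0,0,-0.033,-1],[0,0.038,0.5,0,0,-0.033,-1],[0,0.038,0.75,0,0,-0.033,-0.6],[0,0.038,0.88,0,0,-0.033,-0.4],[0,0.038,0.88,0,0,-0.033,-0.4],[0,0.038,0.88,0,0,-0.033,-0.4]]'; python3 -c "
from h import *
go((479,394,16),96.5); print(ctrl.get_obs()['ft_force'],ctrl.get_obs()['width'])"
```

```text
t: 19.42
ee_pos: [481.6, 397.9, 19.8]
orientation: [-2.09, -2.345, -0.002]
ft_force: [-0.3, -0.1, 0.2]
width: 61.3
grasp_force: 0.0
shift [-0.024 -0.02   0.025] turn [ 0.001 -0.001  0.001]
[-0.33820809 -0.14117558  0.19077466] 61.3417159990606
```

```bash
python3 -m inch '[[-0.02,-0.015,0.02,0,0,0,-0.3],[-0.02,-0.015,0.02,0,0,0,-0.1],[-0.02,-0.015,0.02,0,0,0,0],[-0.02,-0.015,0.02,0,0,0,1],[-0.02,-0.015,0.02,0,0,0,1],[-0.02,-0.015,0.02,0,0,0,1]]'; python3 -c "
from h import *
print(ctrl.get_obs()['ee_pos'],yaw())"; python3 -m inch '[[0,0,-0.2,0,0,0,1],[0,0,-0.5,0,0,0,1],[0,0,-0.8,0,0,0,1],[0,0,-1,0,0,0,1],[0,0,-1,0,0,0,1]]'; python3 -c "
from h import *
print(ctrl.get_obs()['ee_pos'],yaw()); c,im=snap('side','s3.png')
go((613.5,-36,200),125.5)"
```

```text
t: 20.18
ee_pos: [479.0, 394.1, 15.5]
orientation: [-2.09, -2.345, 0.001]
ft_force: [-0.1, -1.5, 5.9]
width: 44.2
grasp_force: 30.0
[478.97074052 394.13712334  15.49970661] [96.59, 6.59]
t: 20.8
ee_pos: [479.6, 394.8, 166.6]
orientation: [-2.09, -2.345, -0.003]
ft_force: [0.4, 0.4, -5.0]
width: 43.9
grasp_force: 30.0
[479.62527233 394.76017563 166.64165174] [96.59, 6.59]
shift [-2.951  0.564 -0.236] turn [-0.002 -0.    -0.642]
```

```bash
python3 -c "
import cv2
im=cv2.imread('pics/s3.png')[200:480,220:460]; cv2.imwrite('pics/s3c.png',cv2.resize(im,None,fx=2,fy=2))"
```

```text
(no output)
```

View pics/s3c.png

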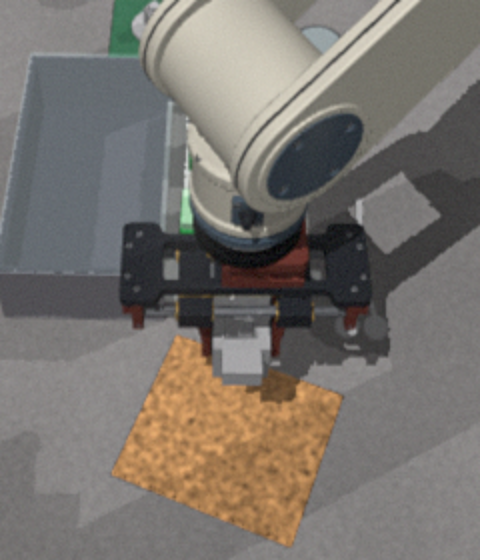

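```bash
python3 -m inch '[[-0.3,0.06,-0.03,0,0,-0.1,1],[-0.6,0.12,-0.06,0,0,-0.2,1],[-0.98,0.188,-0.06,0,0,-0.3,1],[-0.98,0.188,-0.06,0,0,-0.3,1]]'; python3 -c "
from h import *
go((613.5,-36,175),125.5)
c,im=snap('wrist','w7.png')
f,cx,cy,e,A=c; o=ctrl.get_obs(); B=R.from_rotvec(o['orientation']).as_matrix()
for p in((0,0,-34),(22,0,-34),(-22,0,-34),(42,0,-11)): print(p,proj(c,o['ee_pos']+B@np.array(p)).round())"
```

```text
t: 21.35
ee_pos: [523.0, 247.3, 171.4]
orientation: [-1.803, -2.569, 0.009]
ft_force: [-0.1, 0.1, -3.1]
width: 43.6
grasp_force: 30.0
shift [-1.981 -0.075 -0.022] turn [-0.009 -0.    -0.347]
(0, 0, -34) [[327. 320.]]
(22, 0, -34) [[327. 265.]]
(-22, 0, -34) [[327. 371.]]
(42, 0, -11) [[327. 200.]]
```

View pics/w7.png

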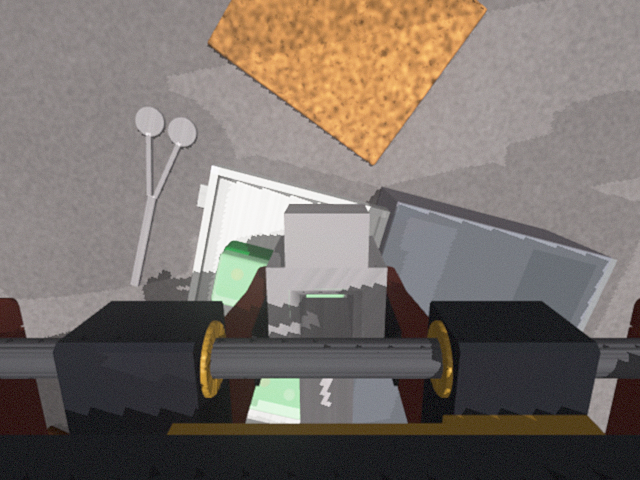

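The hub is centred in the grip, with its edges at columns 267 to 386 and its far edge at row 267 as predicted. I carry on to the shaft.

```bash
python3 -m inch '[[-0.3,-0.01,-0.03,0,0,-0.1,1],[-0.6,-0.02,-0.03,0,0,-0.2,1],[-0.98,-0.04,-0.03,0,0,-0.347,1],[-0.98,-0.04,-0.03,0,0,-0.347,1]]'; python3 -c "
from h import *
go((613.5,-36,175),125.5)"
```

```text
t: 21.9
ee_pos: [568.6, 109.1, 177.0]
orientation: [-1.436, -2.791, 0.004]
ft_force: [1.2, -0.0, -3.8]
width: 43.9
grasp_force: 30.0
shift [-0.961 -0.319  0.013] turn [-0.005 -0.002  0.001]
```

```bash
python3 -m inch '[[-0.3,-0.1,0,0,0,0,1],[-0.6,-0.2,0,0,0,0,1],[-0.85,-0.29,0.01,0,0,0,1],[-0.961,-0.319,0.013,0,0,0,1],[-0.961,-0.319,0.1,0,0,0,1],[-0.961,-0.319,0.2,0,0,0,1],[-0.961,-0.319,0.25,0,0,0,1],[-0.961,-0.319,0.25,0,0,0,1]]'; python3 -c "
from h import *
for z in (140,125,110,92): go((613.5,-36,z),125.5)
print(ctrl.get_obs()['ee_pos'])"
```

```text
t: 22.9
ee_pos: [613.0, -32.9, 139.9]
orientation: [-1.431, -2.793, 0.003]
ft_force: [-0.0, 0.2, -3.6]
width: 43.7
grasp_force: 30.0
shift [-0.019 -0.009 -0.   ] turn [-0.004 -0.003  0.006]
shift [-0.019 -0.009  0.1  ] turn [-0.004 -0.003  0.006]
shift [-0.019 -0.009  0.2  ] turn [-0.004 -0.003  0.006]
shift [-0.019 -0.008  0.32 ] turn [-0.004 -0.003  0.006]
[613.01901357 -32.92567264 139.93207524]
```

```bash
python3 -c "
from h import *
P=[]
for i in range(8):
    ctrl.get_image('wrist'); P.append(ctrl.get_obs()['ee_pos'])
print(np.round(P,1),np.mean(P,0)); print(yaw())"
```

```text
[[613.6 -33.2 140.7]
 [613.9 -33.4 141.1]
 [614.2 -33.6 141.4]
 [614.2 -33.7 141.6]
 [614.2 -33.8 141.6]
 [614.2 -33.9 141.6]
 [614.1 -33.9 141.5]
 [614.  -34.  141.4]] [614.05751477 -33.68369893 141.38222926]
[125.7, 35.7]
```

```bash
python3 -m inch '[[-0.009,-0.01,0.05,0,0,0,1],[-0.009,-0.01,0.1,0,0,0,1],[-0.009,-0.01,0.1,0,0,0,1],[-0.009,-0.01,0.1,0,0,0,1],[-0.009,-0.01,0.1,0,0,0,1],[-0.009,-0.01,0.1,0,0,0,1]]'; python3 -m inch '[[0,0,0.02,0,0,0,1],[0,0,0.04,0,0,0,1],[0,0,0.06,0,0,0,1],[0,0,0.08,0,0,0,1],[0,0,0.08,0,0,0,1]]'
```

```text
t: 24.05
ee_pos: [613.6, -35.9, 126.3]
orientation: [-1.433, -2.795, 0.001]
ft_force: [0.0, -0.4, -2.8]
width: 44.2
grasp_force: 30.0
t: 24.68
ee_pos: [613.4, -36.0, 113.8]
orientation: [-1.433, -2.794, 0.002]
ft_force: [0.2, -0.6, -4.4]
width: 44.0
grasp_force: 30.0
```

```bash
python3 -m inch '[[0,0,0.03,0,0,0,1],[0,0,0.06,0,0,0,1],[0,0,0.09,0,0,0,1],[0,0,0.115,0,0,0,1],[0,0,0.13,0,0,0,1],[0,0,0.13,0,0,0,1]]'
```

```text
t: 25.42
ee_pos: [613.3, -36.0, 94.3]
orientation: [-1.433, -2.794, 0.002]
ft_force: [0.9, -1.6, -4.6]
width: 43.9
grasp_force: 30.0
```

```bash
python3 -m inch '[[0,0,0.01,0,0,0,1],[0,0,0.02,0,0,0,1],[0,0,0.025,0,0,0,1],[0,0,0.025,0,0,0,1]]'
```

```text
t: 25.92
ee_pos: [613.5, -35.9, 91.5]
orientation: [-1.433, -2.795, 0.001]
ft_force: [-1.6, -1.5, 4.9]
width: 43.7
grasp_force: 30.0
```

The hub is seated: +5 N at TCP height 91.5 mm. I release it and go to the knob, expected at about (660,-101).

```bash
python3 -m inch '[[0,0,0,0,0,0,0],[0,0,0,0,0,0,-0.3],[0,0,0,0,0,0,-0.3],[0,0,-0.2,0,0,0,-0.3],[0,0,-0.45,0,0,0,-0.3],[0,0,-0.75,0,0,0.1,-0.3],[0,0,-0.85,0,0,0.3,-0.3],[0,0,-0.85,0,0,0.5,-0.3],[0,0,-0.85,0,0,0.7,-0.3],[0,0,-0.85,0,0,0.79,-0.3]]'; python3 -c "
from h import *
go((660,-101,200),90)
c,im=snap('side','s4.png'); k=[b for b in blobs(im,(0,150,80),(6,255,255),30)]
for b in k: m=cv2.minEnclosingCircle(b)[0]; print(m, ray(c,m,150)[0].round())
c,im=snap('scene','c4.png'); 
for b in blobs(im,(0,150,80),(6,255,255),30): m=cv2.minEnclosingCircle(b)[0]; print('sc',m, ray(c,m,150)[0].round())"
```

```text
t: 27.18
ee_pos: [613.5, -35.7, 218.2]
orientation: [-2.221, -2.22, 0.002]
ft_force: [0.1, 0.7, 0.0]
width: 56.7
grasp_force: 0.0
shift [-0.435  0.311  0.121] turn [-0.002  0.    -0.001]
(117.41340637207031, 456.0028076171875) [790. 563. 150.]
(300.1486511230469, 147.5270233154297) [ 625. -174.  150.]
sc (180.5, 364.5) [ 756. -368.  150.]
sc (560.5, 266.5) [922. 320. 150.]
sc (300.5, 274.0) [ 662. -105.  150.]
```

```bash
python3 -m inch '[[-0.22,0.15,0,0,0,0,-0.3],[-0.435,0.311,0.05,0,0,0,-0.3],[-0.435,0.311,0.12,0,0,0,-0.3],[-0.435,0.311,0.12,0,0,0,-0.3],[-0.435,0.311,0.3,0,0,0,-0.3],[-0.435,0.311,0.5,0,0,0,-0.3],[-0.435,0.311,0.545,0,0,0,-0.3],[-0.435,0.311,0.545,0,0,0,-0.3]]'; python3 -c "
from h import *
ctrl.get_image('wrist');ctrl.get_image('wrist');print(ctrl.get_obs()['ee_pos']);go((660,-101,136),90)"
```

```text
t: 28.28
ee_pos: [660.1, -100.3, 136.9]
orientation: [-2.217, -2.225, 0.002]
ft_force: [0.8, 0.4, 0.7]
width: 57.1
grasp_force: 0.0
[ 660.94207914 -100.74494226  137.89065144]
shift [-0.002 -0.006  0.013] turn [0.    0.001 0.004]
```

```bash
python3 -m inch '[[0,0,0.01,0,0,0,0],[0,0,0.01,0,0,0,0.3],[0,0,0.01,0,0,0,1],[0,0,0.01,0,0,0,1],[0,0,0.01,0,0,0,1]]'
cat >> h.py <<'E'
def arc(a0,da,n,c=(613.5,-36),r=80):
    """rows (tool x = world y, tool y = world x) from the commanded start at a0, clockwise steps da"""
    a=np.radians(a0-da*np.arange(0,n+1)); x=r*np.cos(a); y=r*np.sin(a)
    print([[round((y[i]-y[0])/150,3),round((x[i]-x[0])/150,3)] for i in range(1,n+1)],'end',a0-da*n)
E
python3 -c "
from h import *
go((660,-101.1,136),90)
arc(-54.5,20,5); arc(-154.5,20,8);arc(-314.5,20,9)"
```

```text
t: 29.0
ee_pos: [660.3, -101.1, 135.1]
orientation: [-2.218, -2.224, 0.002]
ft_force: [-0.7, -1.3, 1.4]
width: 25.4
grasp_force: 30.0
shift [-0.    -0.002 -0.006] turn [-0.002  0.001  0.003]
[[np.float64(-0.08), np.float64(-0.167)], [np.float64(-0.097), np.float64(-0.352)], [np.float64(-0.051), np.float64(-0.531)], [np.float64(0.054), np.float64(-0.684)], [np.float64(0.205), np.float64(-0.791)]] end -154.5
[[np.float64(0.178), np.float64(-0.049)], [np.float64(0.363), np.float64(-0.035)], [np.float64(0.532), np.float64(0.042)], [np.float64(0.664), np.float64(0.172)], [np.float64(0.744), np.float64(0.339)], [np.float64(0.761), np.float64(0.523)], [np.float64(0.715), np.float64(0.703)], [np.float64(0.61), np.float64(0.855)]] end -314.5
[[np.float64(-0.151), np.float64(0.108)], [np.float64(-0.329), np.float64(0.157)], [np.float64(-0.514), np.float64(0.143)], [np.float64(-0.682), np.float64(0.066)], [np.float64(-0.815), np.float64(-0.064)], [np.float64(-0.894), np.float64(-0.231)], [np.float64(-0.912), np.float64(-0.416)], [np.float64(-0.866), np.float64(-0.595)], [np.float64(-0.761), np.float64(-0.748)]] end -494.5
```

```bash
python3 -c "
from h import *
for a in range(6): arc(-54.5-150*a,15,10)
" | sed 's/np.float64(\([-0-9.]*\))/\1/g'; python3 -m inch '[[-0.03,-0.08,0,0,0,0,1],[-0.08,-0.167,0,0,0,0,1],[-0.095,-0.26,0,0,0,0,1],[-0.097,-0.352,0,0,0,0,1],[-0.097,-0.352,0,0,0,0,1]]'
```

```text
[[-0.065, -0.123], [-0.097, -0.259], [-0.092, -0.398], [-0.051, -0.531], [0.023, -0.649], [0.124, -0.744], [0.247, -0.809], [0.383, -0.841], [0.522, -0.836], [0.655, -0.795]] end -204.5
[[0.118, 0.074], [0.213, 0.176], [0.278, 0.299], [0.31, 0.434], [0.305, 0.573], [0.264, 0.706], [0.19, 0.825], [0.089, 0.92], [-0.034, 0.985], [-0.17, 1.016]] end -354.5
[[-0.139, -0.005], [-0.272, -0.046], [-0.39, -0.119], [-0.485, -0.221], [-0.551, -0.344], [-0.582, -0.48], [-0.577, -0.619], [-0.536, -0.752], [-0.463, -0.87], [-0.361, -0.965]] end -504.5
[[0.123, -0.065], [0.259, -0.097], [0.398, -0.092], [0.531, -0.051], [0.649, 0.023], [0.744, 0.124], [0.809, 0.247], [0.841, 0.383], [0.836, 0.522], [0.795, 0.655]] end -654.5
[[-0.074, 0.118], [-0.176, 0.213], [-0.299, 0.278], [-0.434, 0.31], [-0.573, 0.305], [-0.706, 0.264], [-0.825, 0.19], [-0.92, 0.089], [-0.985, -0.034], [-1.016, -0.17]] end -804.5
[[0.005, -0.139], [0.046, -0.272], [0.119, -0.39], [0.221, -0.485], [0.344, -0.551], [0.48, -0.582], [0.619, -0.577], [0.752, -0.536], [0.87, -0.463], [0.965, -0.361]] end -954.5
t: 29.62
ee_pos: [606.2, -116.4, 135.5]
orientation: [-2.218, -2.224, 0.004]
ft_force: [-0.3, -4.4, 1.4]
width: 25.7
grasp_force: 30.0
```

```bash
python3 -c "
from h import *
for a in range(6): arc(-94.5-160*a,20,8)
" | sed 's/np.float64(\([-0-9.]*\))/\1/g'
```

```text
[[0.046, -0.179], [0.151, -0.332], [0.302, -0.44], [0.481, -0.489], [0.665, -0.475], [0.834, -0.398], [0.966, -0.268], [1.046, -0.101]] end -254.5
[[0.018, 0.184], [-0.029, 0.364], [-0.134, 0.516], [-0.284, 0.624], [-0.463, 0.673], [-0.647, 0.659], [-0.816, 0.582], [-0.948, 0.452]] end -414.5
[[-0.08, -0.167], [-0.097, -0.352], [-0.051, -0.531], [0.054, -0.684], [0.205, -0.791], [0.383, -0.841], [0.568, -0.826], [0.736, -0.749]] end -574.5
[[0.132, 0.13], [0.212, 0.297], [0.23, 0.481], [0.183, 0.661], [0.078, 0.813], [-0.072, 0.921], [-0.251, 0.97], [-0.436, 0.956]] end -734.5
[[-0.169, -0.077], [-0.301, -0.207], [-0.38, -0.374], [-0.398, -0.558], [-0.352, -0.738], [-0.247, -0.89], [-0.096, -0.998], [0.082, -1.047]] end -894.5
[[0.185, 0.015], [0.353, 0.091], [0.485, 0.221], [0.565, 0.388], [0.583, 0.573], [0.536, 0.752], [0.432, 0.905], [0.281, 1.012]] end -1054.5
```

First call stops at the 7th row (-234.5°) to stay within range.

```bash
python3 -m inch '[[0.046,-0.179,0,0,0,0,1],[0.151,-0.332,0,0,0,0,1],[0.302,-0.44,0,0,0,0,1],[0.481,-0.489,0,0,0,0,1],[0.665,-0.475,0,0,0,0,1],[0.834,-0.398,0,0,0,0,1],[0.966,-0.268,0,0,0,0,1],[0.966,-0.268,0,0,0,0,1]]'; python3 -c "
from h import *
p=ctrl.get_obs()['ee_pos']-[613.5,-36,0]; print(p,np.hypot(*p[:2]),np.degrees(np.arctan2(p[1],p[0])))
for a in range(5): arc(-234.5-160*a,20,8)
arc(-1034.5,10,4)
" | sed 's/np.float64(\([-0-9.]*\))/\1/g'
```

```text
t: 30.62
ee_pos: [567.8, 29.4, 134.7]
orientation: [2.216, 2.226, -0.003]
ft_force: [4.3, -5.2, -2.2]
width: 25.5
grasp_force: 30.0
[-45.67840116  65.44436943 134.7024705 ] 79.80903346115312 124.91399961343336
[[0.08, 0.167], [0.097, 0.352], [0.051, 0.531], [-0.054, 0.684], [-0.205, 0.791], [-0.383, 0.841], [-0.568, 0.826], [-0.736, 0.749]] end -394.5
[[-0.132, -0.13], [-0.212, -0.297], [-0.23, -0.481], [-0.183, -0.661], [-0.078, -0.813], [0.072, -0.921], [0.251, -0.97], [0.436, -0.956]] end -554.5
[[0.169, 0.077], [0.301, 0.207], [0.38, 0.374], [0.398, 0.558], [0.352, 0.738], [0.247, 0.89], [0.096, 0.998], [-0.082, 1.047]] end -714.5
[[-0.185, -0.015], [-0.353, -0.091], [-0.485, -0.221], [-0.565, -0.388], [-0.583, -0.573], [-0.536, -0.752], [-0.432, -0.905], [-0.281, -1.012]] end -874.5
[[0.178, -0.049], [0.363, -0.035], [0.532, 0.042], [0.664, 0.172], [0.744, 0.339], [0.761, 0.523], [0.715, 0.703], [0.61, 0.855]] end -1034.5
[[-0.071, 0.06], [-0.151, 0.108], [-0.238, 0.14], [-0.329, 0.157]] end -1074.5
```

```bash
python3 -m inch '[[0.08,0.167,0,0,0,0,1],[0.097,0.352,0,0,0,0,1],[0.051,0.531,0,0,0,0,1],[-0.054,0.684,0,0,0,0,1],[-0.205,0.791,0,0,0,0,1],[-0.383,0.841,0,0,0,0,1],[-0.568,0.826,0,0,0,0,1],[-0.736,0.749,0,0,0,0,1],[-0.736,0.749,0,0,0,0,1]]'; python3 -m inch '[[-0.132,-0.13,0,0,0,0,1],[-0.212,-0.297,0,0,0,0,1],[-0.23,-0.481,0,0,0,0,1],[-0.183,-0.661,0,0,0,0,1],[-0.078,-0.813,0,0,0,0,1],[0.072,-0.921,0,0,0,0,1],[0.251,-0.97,0,0,0,0,1],[0.436,-0.956,0,0,0,0,1],[0.436,-0.956,0,0,0,0,1]]'; python3 -m inch '[[0.169,0.077,0,0,0,0,1],[0.301,0.207,0,0,0,0,1],[0.38,0.374,0,0,0,0,1],[0.398,0.558,0,0,0,0,1],[0.352,0.738,0,0,0,0,1],[0.247,0.89,0,0,0,0,1],[0.096,0.998,0,0,0,0,1],[0.096,0.998,0,0,0,0,1]]'; python3 -c "
from h import *
p=ctrl.get_obs()['ee_pos']-[613.5,-36,0]; print(p,np.hypot(*p[:2]),np.degrees(np.arctan2(p[1],p[0])))
snap('side','s5.png')
arc(-694.5,20,7);arc(-834.5,20,8);arc(-994.5,20,4)
" | sed 's/np.float64(\([-0-9.]*\))/\1/g'
```

```text
t: 31.75
ee_pos: [679.6, -82.2, 135.4]
orientation: [2.221, 2.222, -0.001]
ft_force: [3.5, -3.6, 2.1]
width: 25.6
grasp_force: 30.0
t: 32.88
ee_pos: [537.0, -13.8, 135.2]
orientation: [2.215, 2.227, -0.0]
ft_force: [5.6, -2.4, -3.9]
width: 25.3
grasp_force: 30.0
t: 33.88
ee_pos: [685.9, -0.6, 134.8]
orientation: [-2.218, -2.222, 0.002]
ft_force: [2.2, -0.5, 4.3]
width: 25.6
grasp_force: 30.0
[ 72.41145444  35.35597706 134.77892863] 80.58203179328919 26.02463653240159
[[-0.178, 0.049], [-0.363, 0.035], [-0.532, -0.042], [-0.664, -0.172], [-0.744, -0.339], [-0.761, -0.523], [-0.715, -0.703]] end -834.5
[[0.105, -0.153], [0.256, -0.26], [0.434, -0.31], [0.619, -0.295], [0.787, -0.218], [0.92, -0.089], [0.999, 0.079], [1.017, 0.263]] end -994.5
[[-0.046, 0.179], [-0.151, 0.332], [-0.302, 0.44], [-0.481, 0.489]] end -1074.5
```

View pics/s5.png

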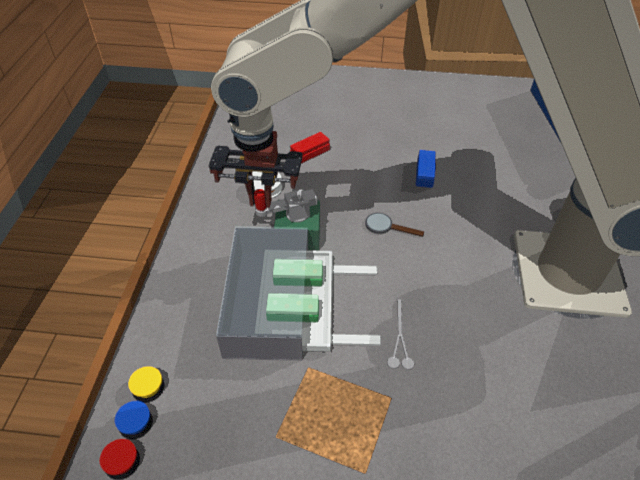

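The tray is about two-thirds in, with its front edge near column 330, and both boxes still sit straight.

```bash
python3 -m inch '[[-0.178,0.049,0,0,0,0,1],[-0.363,0.035,0,0,0,0,1],[-0.532,-0.042,0,0,0,0,1],[-0.664,-0.172,0,0,0,0,1],[-0.744,-0.339,0,0,0,0,1],[-0.761,-0.523,0,0,0,0,1],[-0.715,-0.703,0,0,0,0,1],[-0.715,-0.703,0,0,0,0,1]]'; python3 -m inch '[[0.105,-0.153,0,0,0,0,1],[0.256,-0.26,0,0,0,0,1],[0.434,-0.31,0,0,0,0,1],[0.619,-0.295,0,0,0,0,1],[0.787,-0.218,0,0,0,0,1],[0.92,-0.089,0,0,0,0,1],[0.999,0.079,0,0,0,0,1],[0.999,0.079,0,0,0,0,1]]'; python3 -c "
from h import *
p=ctrl.get_obs()['ee_pos']-[613.5,-36,0]; print(p,np.hypot(*p[:2]),np.degrees(np.arctan2(p[1],p[0])))
arc(-974.5,16,5);arc(-1054.5,4,8)
" | sed 's/np.float64(\([-0-9.]*\))/\1/g'
```

```text
t: 34.92
ee_pos: [578.3, -107.8, 135.4]
orientation: [-2.216, -2.224, 0.005]
ft_force: [-1.3, -3.4, 3.0]
width: 25.6
grasp_force: 30.0
t: 35.92
ee_pos: [593.2, 41.7, 134.4]
orientation: [2.216, 2.227, -0.005]
ft_force: [1.2, -3.8, 0.6]
width: 25.5
grasp_force: 30.0
[-20.28644996  77.74049118 134.35244938] 80.34378644482982 104.62523629951221
[[0.019, 0.147], [-0.003, 0.294], [-0.064, 0.429], [-0.161, 0.542], [-0.284, 0.624]] end -1054.5
[[-0.034, 0.015], [-0.069, 0.027], [-0.105, 0.037], [-0.142, 0.045], [-0.178, 0.049], [-0.216, 0.052], [-0.253, 0.051], [-0.29, 0.049]] end -1086.5
```

```bash
python3 -m inch '[[0.019,0.147,0,0,0,0,1],[-0.003,0.294,0,0,0,0,1],[-0.064,0.429,0,0,0,0,1],[-0.161,0.542,0,0,0,0,1],[-0.284,0.624,0,0,0,0,1],[-0.284,0.624,0,0,0,0,1]]'; python3 -m inch '[[-0.034,0.015,0,0,0,0,1],[-0.069,0.027,0,0,0,0,1],[-0.105,0.037,0,0,0,0,1],[-0.142,0.045,0,0,0,0,1],[-0.142,0.045,0,0,0,0,1]]';  python3 -c "
from h import *
p=ctrl.get_obs()['ee_pos']-[613.5,-36,0]; print(p,np.hypot(*p[:2]),np.degrees(np.arctan2(p[1],p[0])))
arc(-1070.5,3,5)" | sed 's/np.float64(\([-0-9.]*\))/\1/g'
```

```text
t: 36.67
ee_pos: [686.4, -1.6, 134.7]
orientation: [-2.219, -2.223, 0.002]
ft_force: [1.3, 1.1, 3.5]
width: 25.5
grasp_force: 30.0
t: 37.3
ee_pos: [692.9, -23.0, 135.2]
orientation: [2.219, 2.224, -0.001]
ft_force: [2.4, 2.5, 2.4]
width: 25.4
grasp_force: 30.0
[ 79.39735454  12.95589912 135.15929181] 80.44746875981481 9.267727626652947
[[-0.028, 0.004], [-0.055, 0.006], [-0.083, 0.007], [-0.111, 0.007], [-0.139, 0.005]] end -1085.5
```

```bash
python3 -m inch '[[-0.028,0.004,0,0,0,0,1],[-0.05,0.006,0,0,0,0,1],[-0.05,0.006,0,0,0,0,1],[-0.05,0.006,0,0,0,0,1]]';  python3 -m inch '[[-0.02,0.001,0,0,0,0,1],[-0.035,0.001,0,0,0,0,1],[-0.035,0.001,0,0,0,0,1],[-0.035,0.001,0,0,0,0,1]]'
```

```text
t: 37.8
ee_pos: [693.7, -30.1, 135.2]
orientation: [2.218, 2.224, -0.002]
ft_force: [4.6, 2.3, 3.0]
width: 25.2
grasp_force: 30.0
t: 38.3
ee_pos: [693.9, -35.2, 135.2]
orientation: [2.218, 2.225, -0.001]
ft_force: [4.7, 2.9, 3.7]
width: 25.7
grasp_force: 30.0
```

```bash
python3 -m inch '[[-0.02,0,0,0,0,0,1],[-0.035,0,0,0,0,0,1],[-0.035,0,0,0,0,0,1],[-0.035,0,0,0,0,0,1]]';  python3 -m inch '[[-0.02,-0.001,0,0,0,0,1],[-0.035,-0.003,0,0,0,0,1],[-0.035,-0.003,0,0,0,0,1],[-0.035,-0.003,0,0,0,0,1]]'
```

```text
t: 38.8
ee_pos: [693.9, -40.5, 135.2]
orientation: [-2.218, -2.224, 0.001]
ft_force: [4.1, 3.1, 3.5]
width: 25.8
grasp_force: 30.0
t: 39.3
ee_pos: [693.5, -45.4, 135.2]
orientation: [-2.218, -2.224, 0.001]
ft_force: [4.2, 4.7, 3.4]
width: 25.1
grasp_force: 30.0
```

```bash
python3 -m inch '[[-0.02,-0.003,0,0,0,0,1],[-0.03,-0.004,0,0,0,0,1],[-0.03,-0.004,0,0,0,0,1],[-0.03,-0.004,0,0,0,0,1]]';  python3 -m inch '[[-0.015,-0.003,0,0,0,0,1],[-0.03,-0.006,0,0,0,0,1],[-0.03,-0.006,0,0,0,0,1],[-0.03,-0.006,0,0,0,0,1]]'; python3 -c "
from h import *
snap('side','s6.png')
im=cv2.imread('pics/s6.png')[180:380,200:400]; cv2.imwrite('pics/s6c.png',cv2.resize(im,None,fx=3,fy=3))"
```

```text
t: 39.8
ee_pos: [693.1, -48.6, 135.2]
orientation: [-2.218, -2.224, -0.002]
ft_force: [4.9, 8.5, 2.5]
width: 25.5
grasp_force: 30.0
t: 40.3
ee_pos: [692.7, -51.9, 135.4]
orientation: [-2.217, -2.223, -0.004]
ft_force: [6.3, 12.9, 4.1]
width: 25.5
grasp_force: 30.0
```

View pics/s6c.png

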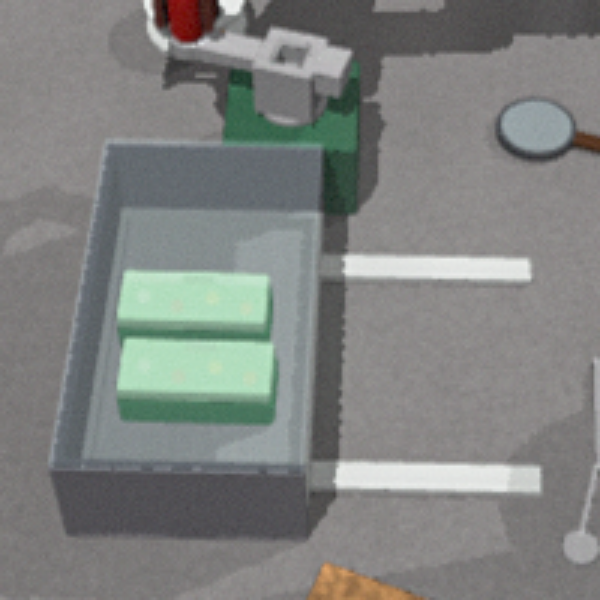

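```bash
python3 -m inch '[[-0.015,-0.003,0,0,0,0,1],[-0.025,-0.005,0,0,0,0,1],[-0.025,-0.005,0,0,0,0,1],[-0.025,-0.005,0,0,0,0,1]]';python3 -m inch '[[0.02,0.004,0,0,0,0,1],[0.06,0.008,0,0,0,0,1],[0.1,0.011,0,0,0,0,1],[0.11,0.011,0,0,0,0,1],[0.11,0.011,0,0,0,0,1]]'
```

```text
t: 40.85
ee_pos: [692.2, -54.6, 135.4]
orientation: [-2.217, -2.223, -0.007]
ft_force: [6.1, 17.0, 3.6]
width: 25.4
grasp_force: 30.0
t: 41.48
ee_pos: [693.4, -42.6, 135.3]
orientation: [2.217, 2.224, -0.001]
ft_force: [5.5, 0.6, 3.0]
width: 25.1
grasp_force: 30.0
```

```bash
python3 -m inch '[[0.02,0,0,0,0,0,1],[0.04,0.001,0,0,0,0,1],[0.04,0.001,0,0,0,0,1],[0.04,0.001,0,0,0,0,1]]'
```

```text
t: 41.98
ee_pos: [693.0, -36.3, 135.2]
orientation: [2.218, 2.224, -0.002]
ft_force: [5.0, 0.8, 4.4]
width: 25.4
grasp_force: 30.0
```

```bash
python3 -m inch '[[0,0,0,0,0,0,0.3],[0,0,0,0,0,0,-0.1],[0,0,0,0,0,0,-0.3],[0,0,-0.25,0,0,0,-0.3],[0,0,-0.5,0,0,-0.2,-0.3],[0,0,-0.5,0,0,-0.4,-0.3],[0,-0.25,-0.5,0,0,-0.6,-0.3],[0,-0.53,-0.5,0,0,-0.8,-0.3],[0,-0.53,-0.5,0,0,-1,-0.3],[0,-0.53,-0.5,0,0,-1,-0.3]]'; python3 -c "
from h import *
ctrl.get_image('wrist');print(yaw());go((613.5,-36,200),180)
c,im=snap('scene','c7.png'); 
for b in blobs(im,(0,150,80),(6,255,255),30): m=cv2.minEnclosingCircle(b)[0]; print('sc',m, ray(c,m,146)[0].round(1))"
```

```text
t: 43.22
ee_pos: [612.7, -36.1, 210.1]
orientation: [-1.2, -2.902, 0.002]
ft_force: [0.3, 0.7, -0.2]
width: 57.2
grasp_force: 0.0
[134.97, 44.97]
shift [-0.001  0.002  0.067] turn [-1.000e-03 -2.000e-03 -1.001e+00]
sc (180.5, 364.5) [ 751.8 -367.6  146. ]
sc (560.5, 266.5) [919.7 326.9 146. ]
sc (339.5, 270.8636474609375) [690.8 -35.2 146. ]
```

```bash
python3 -m inch '[[0,0,0,0,0,-0.2,-0.3],[0,0,0,0,0,-0.4,-0.3],[0,0,0,0,0,-0.6,-0.3],[0,0,0,0,0,-0.8,-0.3],[0,0,0,0,0,-1,-0.3],[0,0,0.067,0,0,-1,-0.3],[0,0,0.067,0,0,-1,-0.3]]'; python3 -c "
from h import *
ctrl.get_image('wrist');ctrl.get_image('wrist');print(yaw(),ctrl.get_obs()['ee_pos']);go((613.5,-36,92),180)"
```

```text
t: 44.2
ee_pos: [612.6, -36.0, 198.6]
orientation: [-0.002, -3.138, 0.0]
ft_force: [-0.1, -0.4, -0.9]
width: 57.4
grasp_force: 0.0
[-179.99, 90.01] [613.05824925 -36.10072778 199.50372613]
shift [-0.005  0.001  0.717] turn [-0.    -0.003  0.   ]
```

```bash
python3 -m inch '[[0,0,0.2,0,0,0,-0.3],[0,0,0.4,0,0,0,-0.3],[0,0,0.6,0,0,0,-0.3],[0,0,0.71,0,0,0,-0.3],[0,0,0.71,0,0,0,-0.3],[0,0,0.71,0,0,0,0],[0,0,0.71,0,0,0,1],[0,0,0.71,0,0,0,1],[0,0,0.71,0,0,0,1]]'; python3 -m inch '[[0,0,-0.03,0,0,0,1],[0,0,-0.06,0,0,0,1],[0,0,-0.1,0,0,0,1],[0,0,-0.1,0,0,0,1]]'
```

```text
t: 45.42
ee_pos: [614.0, -36.3, 94.8]
orientation: [-0.004, 3.141, -0.001]
ft_force: [-0.7, -0.0, 6.5]
width: 43.8
grasp_force: 29.9
t: 45.92
ee_pos: [613.7, -36.1, 109.0]
orientation: [0.004, -3.142, 0.001]
ft_force: [3.7, 0.3, -1.8]
width: 44.1
grasp_force: 29.9
```

Sliding off freely, so I keep lifting.

```bash
python3 -m inch '[[0,0,-0.06,0,0,0,1],[0,0,-0.15,0,0,0,1],[0,0,-0.3,0,0,0,1],[0,0,-0.5,0,0,0,1],[0,0,-0.5,0,0,0,1]]'; python3 -c "
from h import *
go((481,394,180),96.5)
c,im=snap('scene','c8.png'); 
for b in blobs(im,(0,150,80),(6,255,255),30): m=cv2.minEnclosingCircle(b)[0]; print('sc',m, ray(c,m,235)[0].round(1))"
```

```text
t: 46.55
ee_pos: [613.9, -36.2, 185.5]
orientation: [-0.004, 3.14, -0.001]
ft_force: [0.6, -0.8, -4.2]
width: 44.2
grasp_force: 29.9
shift [0.878 2.871 0.034] turn [1.000e-03 2.000e-03 1.859e+00]
sc (180.5, 364.5) [ 842.3 -384.8  235. ]
sc (560.5, 266.0) [979.2 186.3 235. ]
sc (340.5, 221.0) [662.4 -14.5 235. ]
```

Run:
```python
from h import *
c=cam('scene')
for n,z0 in(('c7.png',103),('c8.png',None)):
    im=cv2.imread('pics/'+n)[:,:,::-1].copy()
    for b in blobs(im,(0,150,60),(8,255,255),30): print(n,cv2.boundingRect(b),cv2.contourArea(b))
for hub in((613.5,-36,103),(614,-36,194)):
    h=np.array(hub); print(hub,'knob bottom/mid/top',proj(c,[h+[80,0,20],h+[80,0,43],h+[80,0,66]]).round(1).tolist(),'hub top',proj(c,h+[0,0,23]).round(1).tolist())
s=cam('side'); im=snap('side','s8.png')[1]
for b in blobs(im,(0,150,60),(8,255,255),20): print('side',cv2.boundingRect(b),cv2.contourArea(b))
h=np.array((614,-36,194)); print(proj(s,[h+[80,0,20],h+[80,0,43],h+[80,0,66]]).round(1).tolist())
```

```text
c7.png (150, 347, 62, 38) 1703.0
c7.png (548, 260, 26, 20) 293.0
c7.png (335, 260, 10, 23) 114.5
c8.png (150, 347, 62, 38) 1688.0
c8.png (548, 260, 26, 20) 287.0
c8.png (335, 217, 12, 7) 54.0
(613.5, -36, 103) knob bottom/mid/top [[339.8, 281.5], [340.0, 271.7], [340.3, 261.6]] hub top [[316.7, 261.1]]
(614, -36, 194) knob bottom/mid/top [[341.0, 241.2], [341.3, 230.3], [341.7, 219.0]] hub top [[316.6, 222.2]]
side (100, 439, 37, 36) 883.5
side (310, 134, 20, 14) 125.0
side (251, 145, 10, 12) 61.0
[[257.0, 162.4], [256.1, 153.8], [255.1, 144.8]]
```

The crank is upright in the grip (the knob top matches in both cameras). On to the mat.

```bash
python3 -m inch '[[0.1,0.3,0,0,0,0.2,1],[0.2,0.6,0,0,0,0.4,1],[0.3,0.98,0,0,0,0.6,1],[0.3,0.98,0,0,0,0.8,1],[0.3,0.98,0,0,0,0.93,1],[0.3,0.98,0,0,0,0.93,1]]'; python3 -c "
from h import *
go((481,394,180),96.5)"
```

```text
t: 47.4
ee_pos: [566.5, 110.8, 181.9]
orientation: [-1.115, -2.933, 0.004]
ft_force: [1.0, 0.6, -3.1]
width: 44.3
grasp_force: 29.9
shift [1.68  1.033 0.014] turn [-0.006 -0.002  0.931]
```

```bash
python3 -m inch '[[0.3,0.2,0,0,0,0.2,1],[0.55,0.4,0,0,0,0.4,1],[0.8,0.6,0,0,0,0.6,1],[0.98,0.8,0,0,0,0.8,1],[0.98,0.98,0,0,0,0.93,1],[0.98,0.98,0,0,0,0.93,1]]'; python3 -c "
from h import *
go((481,394,100),96.5);go((481,394,21),96.5)"
```

```text
t: 48.15
ee_pos: [556.2, 319.4, 182.4]
orientation: [-2.089, -2.345, 0.003]
ft_force: [-1.1, -0.5, -3.4]
width: 43.7
grasp_force: 29.9
shift [ 0.552 -0.439  0.55 ] turn [-0.003  0.     0.003]
shift [ 0.553 -0.438  1.077] turn [-0.003  0.     0.003]
```

```bash
python3 -m inch '[[0.25,-0.2,0.05,0,0,0,1],[0.5,-0.4,0.2,0,0,0,1],[0.553,-0.438,0.5,0,0,0,1],[0.553,-0.438,0.8,0,0,0,1],[0.553,-0.438,0.95,0,0,0,1],[0.553,-0.438,0.98,0,0,0,1],[0.553,-0.438,0.98,0,0,0,1]]'; python3 -c "
from h import *
ctrl.get_image('wrist');ctrl.get_image('wrist')
go((481,394,19),96.5);o=ctrl.get_obs();print(o['ee_pos'],o['ft_force'])"
```

```text
t: 49.02
ee_pos: [481.2, 392.8, 36.7]
orientation: [-2.092, -2.343, 0.003]
ft_force: [0.6, -0.2, -3.3]
width: 44.1
grasp_force: 29.9
shift [ 0.004 -0.005  0.125] turn [-0.    -0.001 -0.001]
[481.77670932 393.47045363  37.72347826] [ 0.86319832 -0.22076761 -3.70883057]
```

```bash
python3 -m inch '[[0,0,0.04,0,0,0,1],[0,0,0.08,0,0,0,1],[0,0,0.1,0,0,0,1],[0,0,0.11,0,0,0,1],[0,0,0.11,0,0,0,1]]'; python3 -m inch '[[0,0,0.007,0,0,0,1],[0,0,0.013,0,0,0,1],[0,0,0.013,0,0,0,1]]'
```

```text
t: 49.75
ee_pos: [480.9, 393.2, 19.9]
orientation: [-2.092, -2.342, 0.003]
ft_force: [-1.0, 0.2, -3.4]
width: 43.8
grasp_force: 29.9
t: 50.12
ee_pos: [481.1, 393.4, 18.8]
orientation: [-2.092, -2.342, 0.001]
ft_force: [-1.9, -1.5, 4.6]
width: 43.8
grasp_force: 29.9
```

Contact with the mat. I open, rise clear, and check.

```bash
python3 -m inch '[[0,0,0,0,0,0,0],[0,0,0,0,0,0,-0.2],[0,0,0,0,0,0,-0.3],[0,0,0,0,0,0,-0.3],[0,0,-0.2,0,0,0,-0.3],[0,0,-0.5,0,0,0,-0.3],[0,0,-0.8,0,0,0,-0.5],[-0.3,0,-1,0,0,0,-1],[-0.6,0,-1,0,0,0,-1],[-0.9,0,-1,0,0,0,-1]]'; python3 -m inch '[[-0.3,0.3,-0.4,0,0,0,-1],[-0.6,0.6,-0.6,0,0,0,-1],[-0.9,0.6,-0.6,0,0,0,-1],[-0.9,0.6,-0.6,0,0,0,-1]]'; python3 -c "
from h import *
c,im=snap('side','s9.png'); im2=snap('scene','c9.png')[1]
cv2.imwrite('pics/fin.png',cv2.vconcat([cv2.resize(im,(400,300)),cv2.resize(im2,(400,300))])[:,:,::-1])
print([cv2.boundingRect(b) for b in blobs(im2,(0,150,60),(8,255,255),30)],proj(cam('scene'),[[490,314,70],[490,314,93]]))
for b in boxes(c,im,60): print(b)
print(ctrl.get_obs()['t'])"
```

```text
t: 51.38
ee_pos: [496.6, 258.1, 168.8]
orientation: [-2.092, -2.343, -0.0]
ft_force: [-0.0, -0.0, -0.2]
width: 87.4
grasp_force: 0.0
t: 51.88
ee_pos: [603.1, 132.2, 259.3]
orientation: [2.097, 2.338, 0.001]
ft_force: [0.9, 0.7, 0.5]
width: 87.6
grasp_force: 0.0
[(150, 347, 62, 38), (304, 134, 20, 21), (548, 260, 26, 19)] [[399.68134398 216.32837906]
 [400.47510579 208.65939731]]
(array([644.6, 203.1,  60. ]), [41, 103], 4.9)
(array([656.6, 145.6,  60. ]), [42, 104], 5.1)
51.975
```

View pics/fin.png

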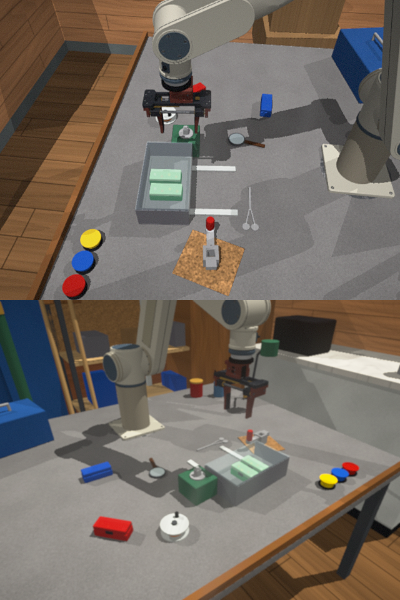

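Both boxes lie flat and parallel inside the closed cabinet, with the tray moved in about 142 mm. The crank stands upright on its mat, the bystanders are unmoved, and the arm is clear. I hand it in.

```bash
python3 -c "
from workcell import ctrl
print(ctrl.close_job())"
```

```text
the job is handed in; nothing more can be done
None
```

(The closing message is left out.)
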